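Release the vacuum chamber's hold-down bar

ROBOT

A 6-joint arm with a two-finger parallel gripper is mounted at the origin on the work surface. World frame = base frame: x ahead of the robot, y to its left, z up, the work surface at z = 0. Lengths are in m, angles in rad, forces in N, time in s.
With the tool pointing down it reaches from about 0.35 to 0.775 m from the base axis. Payload 7.3 kg.
Tool frame: the origin (TCP) lies at the very end of the fingers, on their centre line; the grasp point (between the pads) lies 19 mm behind it; x points along the fingers, y is the direction in which the jaws open and shut, and the axes are right-handed (so a half turn about x gives the same grasp; the last joint's range is limited). The gripper opens to 92 mm and grips with 3 to 60 N. Pads are 19 mm wide; open, the fingers measure 130 mm over their backs; the gripper's body (75 mm by 190 mm) begins 47 mm behind the grasp point.
Start: joints at [1.038, 0.342, 1.524, -0, 1.275, -0.146], TCP at [0.198, 0.486, 0.227] pointing down, gripper open.
Joint ranges: [-2.53, 2.53], [-0.77, 2.02], [0.04, 2.7], [-1, 4.14], [0.28, 2.66], [-3.11, 3.11]. Speed limits (rad/s): [2.57, 2.57, 3.14, 3.14, 3.14, 3.14].

INTERFACE

Orientations are given as [roll, pitch, yaw] about the fixed x, y, z axes, in that order (R = Rz(yaw) Ry(pitch) Rx(roll)).
In Python, from cell import observe, vision, job gives the robot as it stands.
- The arm moves only by the tool send_rows, never from a script. Its argument "motion" is a list of rows, each an object with "hand": the opening, from -1 (shut) to 1 (fully open), so that 0 is half open; "slide": the shift along the tool's x, y, z in mm, a list of three; "spin": the turn about the tool's x in rad. In form: [{"hand": hand, "slide": [tx, ty, tz], "spin": spin}, ...]. A call has 1 to 8 rows; each row shifts and turns the pose as measured when the row begins, along the tool's axes as they then stand; what a row does not reach is not made up. A row lasts 1/10 s, in which the tool goes at most 50 mm and 8.59 degrees, less where a joint would pass 70% of its speed; a pose out of reach is approached as far as the arm can. A call with a gripper value outside its range is refused whole. The fingers move at their own pace and stop on an object; "grip_force" is the grip in N (left out, the last holds). Time passes only in rows, so rows that do not move let the fingers close. It gives the time, the measured TCP pose, the force and the opening at its end, in the units of the state.
- observe(): the state, without advancing time (a new reading comes with each control period).
- vision.read_camera(name): name is "scene" or "top"; returns a dict with "pixels" (420x560x3 uint8, blue, green, red), "range_z" (420x560 float32, m along the optical axis (not along the pixel's ray), 0 where there is no reading), "fx", "fy", "cx", "cy" (pixels), "distortion" ([k1, k2, p1, p2, k3] as OpenCV has them; the pictures are not rectified), "world_from_camera" (4x4, takes a point from camera to world coordinates). Camera axes: x right, y down, z forward; pixel columns grow to the right and rows downward; lengths in m; the calibration is good to about 2 mm. A picture is of the moment at which its call begins.
- job.hand_in(): hands the job in, once; it reports no verdict.
Trained networks look in a picture, given as the dict that the camera call returned (one of the last four; its "shot" number tells which), for a name from the list of things; names that differ only in an ending like _2 or _b are one class to them, and where a whole thing is asked for, a point or a joint stands for the part that bears it (a point fixed in the world has none). Each returns a list of dicts, best first, with "conf" (0 to 1); they miss things now and then, are a little off and sometimes report something else, mostly with a low value. They report only what shows in the picture. A call takes as long as a camera call. They do not tell look-alikes from the thing itself.
- vision.search_frame(picture, thing): "uv" ([column, row] in pixels, amid what is visible of it).
- vision.cut_out(picture, thing): "mask" (420x560 bool, what is visible of it) and "uv" ([column, row] in pixels, amid what is visible of it).
The state is a dict: "time": time; "qpos": joint angles; "qvel": joint speeds; "joint_efforts": joint torques, N m; "tool_pos": TCP position; "tool_rot": TCP orientation; "contact_force": force on the tool from outside, world axes, zero at the start; "torque": the same for the moment, N m; "opening": finger opening in m.
Only numpy, scipy, OpenCV 4.12 (cv2) and the standard library are available. Lean on these libraries where they do the work, as an engineer would, in place of code of your own. Each camera call takes 0.05 s, during which the arm holds its last target.

TASK

Take the sprung safety clip off the latch's tail on the vacuum chamber rig and clip it onto the upright plate of the small stand, letting it close on the plate and letting go of it. Then pull the latch post sideways, away from the bar, against its spring, lift the hold-down bar off the ball until its nose is at least 60 mm up, and finish while still holding the bar raised with the gripper. Leave the white blocks, the steel collar and the spanner where they are.

Things in the scene. Friction and masses are not known exactly. Their poses are not given: they have to be found in the camera images.
- rig: Fixed vacuum chamber rig. Origin on the table under the ball stud; +x runs along the hold-down bar from ball to hinge, z up. Base plate 360 x 150 x 12 mm (x -65 to 295 mm), round steel chamber 136 mm across, 78 mm tall, centred at x = 125 mm, hinge cheeks at x = 240 mm, 107 mm tall. The stud's 26 mm ball has a flat underside.
- ball (a point): Centre of the ball of the stud, 85 mm above the table; fixed to the rig. The nose of the bar sits over it.
- hinge_axis (a point): Middle of the bar's hinge axis, 240 mm from the ball along the rig's +x, 99 mm above the table. The axis is parallel to the rig's y.
- holddown (a joint): Hinge angle of the grey hold-down bar (about 0.5 kg): 0 = down, nose over the ball; positive = nose raised, at most 0.9 rad; 0.25 rad raises the nose by 60 mm. It falls when let go and cannot rise while the latch is shut. At 0 its top is 107 mm above the table; it is 26 mm wide, the hollow nose 40 mm wide (y) and 50 mm long.
- cup (a point): Roof of the hollow nose of the bar, right over the ball; moves with the bar; 98 mm above the table when down.
- latch (a joint): Travel of the steel latch that slides across the bar's nose and rides on the bar: 0 = shut (bolt under the ball), positive = pulled towards rig +y, end stop at 0.016 m. It frees the ball from about 0.008 m. Spring: about 4 N shut, 10 N at the stop; springs shut when let go. It cannot be pulled while the clip sits on its tail.
- pull_post (a point): Grip point on the latch's upright pull post, 14 x 14 mm steel with a 25 mm round black head; 31 mm clear of the nose. Latch shut, bar down: 18 mm along rig +x and 58 mm along rig +y from the ball, 135 mm above the table; the post spans 87 to 149 mm, the head 149 to 156 mm above the table. Tilts with the bar.
- clip: Loose grey sprung clip like a clothes peg, 18 mm wide (y), 45 g. Origin on its pivot; z up to the wings; jaws and wings close along x (rig x at the start). Flat jaws reach 28 mm below the pivot. Starts on the latch's tail, pivot 110 mm above the table, its pivot barrel (radius 3 mm) resting on the tail. The frame belongs to the +x half, which turns about 0.3 rad when squeezed.
- clip_jaw (a joint): Opening angle of the clip's jaws: 0 = closed on a 6 mm plate, 0.6 rad = fully open (wings squeezed), -0.1 = shut on nothing.
- stand: Fixed small stand: base 70 x 90 x 12 mm and an upright steel plate 6 mm thick (its x), 60 mm long (its y), top 80 mm above the table. Origin under the middle of the base.
- plate_top (a point): Middle of the top edge of the stand's upright plate, 80 mm above the table, frame as the stand's.
- blocks: Bystander: block of three cream-white plastic slabs, 74 x 73 x 70 mm, origin under its middle.
- collar: Bystander: steel collar ring lying flat, 52 mm outside diameter, 18 mm tall.
- spanner: Bystander: spanner lying flat, 150 mm long along its x.
- tail (a point): Middle of the top edge of the latch's tail, where the clip starts: 18 mm along rig +x and 31 mm along rig -y from the ball, 107 mm above the table. The tail is an upright steel plate 6 mm thick (rig x) and 30 mm tall that sticks out 27 mm from the nose on the side away from the post and ends in an 18 mm wide lip.
- clip_wings (a point): Between the clip's wings, 25 mm above its pivot, on the +x half's frame. The wings rise 37 mm above the pivot, splayed 0.3 rad each, about 38 mm over their tops at rest. Squeezing them takes up to about 12 N and opens the jaws to 22 mm at the tips; fully squeezed the wings are parallel, about 16 mm over all.
Not all that is in view belongs to the job. Leave any green look-alike of the clip alone. There is more than one size of the stand; the job needs the larger.

How it is judged:
By the outcome, as a careful person would: the job done as asked, in the order asked, and still so for the second after the job is handed in, while the arm keeps its last pose, push and grip.
It also fails if it takes over 51 s, if anything falls off the work surface, if the arm or the gripper's body presses on something with over 40 N, if the wrist force passes 120 N, or if a joint passes its speed limit or range.

## Working session

There is one attempt and no reset: what is moved stays moved. The work goes in short steps, Python scripts to look and compute and a tool call to move; the robot and the scene stay as the last step left them, time stands still between calls to the robot, and variables do not carry over. Pictures are saved under pics/ and viewed, and the job is handed in when it is done.

Besides the shell and the picture viewer there is one more tool, called after "Emit:" by a JSON object that holds its "method" and its "body". send_rows: Moves the arm, as the interface text tells. Its arguments: {"type":"object","properties":{"motion":{"type":"array","items":{"type":"object","properties":{"hand":{"type":"number"},"slide":{"type":"array","items":{"type":"number"}},"spin":{"type":"number"}}}},"grip_force":{"type":"number"}},"required":["motion"]}

```bash
ls; mkdir -p pics
python3 - <<'E'
from cell import observe, vision, job
import cv2
print(observe())
for n in ("scene","top"):
    p=vision.read_camera(n); cv2.imwrite(f"pics/{n}0.png",p["pixels"])
    print(n,p["fx"],p["fy"],p["cx"],p["cy"],p["distortion"],p["world_from_camera"])
    for t in ["rig","clip","stand","blocks","collar","spanner","pull_post","latch","holddown","tail","ball","plate_top","clip_wings","hinge_axis","cup"]:
        try: print(t,[(d["uv"],round(d["conf"],2)) for d in vision.search_frame(p,t)])
        except Exception as e: print(t,e)
E
```

```text
pics
{'time': 0.0, 'qpos': array([ 1.03798443e+00,  3.42717217e-01,  1.52503336e+00,  1.95392255e-06,
        1.27540869e+00, -1.46002697e-01]), 'qvel': array([-0.00016081,  0.00042032, -0.00036533,  0.00086069,  0.00045397,
       -0.00058419]), 'joint_efforts': array([ 2.68874510e-04, -4.31248319e+01, -2.44213575e+01,  7.17106042e-02,
        5.60665154e-02, -9.83144105e-05]), 'tool_pos': array([0.1978139 , 0.48585555, 0.22604213]), 'tool_rot': array([-1.71799166,  1.56922971, -2.10480143]), 'contact_force': array([0.25046682, 0.58171049, 0.07323817]), 'torque': array([0.0006069, 0.0206758, 0.0215767]), 'opening': 0.09205320238716114}
scene 413.67089846587913 413.67089846587913 281.08403959832606 206.32176211851697 [-0.07183652  0.          0.          0.          0.        ] [[ 0.50086213  0.74727128 -0.43671817  0.97434693]
 [ 0.86549251 -0.42790303  0.26042603 -0.24542765]
 [ 0.00773587 -0.50841384 -0.86107812  0.89478143]
 [ 0.          0.          0.          1.        ]]
rig [([286.2, 229.6], 0.95)]
clip [([195.8, 240.9], 0.7), ([240.3, 189.9], 0.51), ([275.2, 206.5], 0.39), 
[... 982 characters left out ...]
.52)]
clip [([349.2, 243.5], 0.61), ([388.3, 266.1], 0.24), ([167.7, 255.9], 0.21)]
stand [([166.1, 295.8], 0.97), ([169.5, 256.3], 0.78)]
blocks [([388.1, 267.4], 0.77)]
collar [([136.0, 208.5], 0.52)]
spanner []
pull_post [([273.1, 262.6], 0.71), ([275.9, 235.1], 0.17)]
latch [([412.9, 194.3], 0.66), ([278.4, 260.0], 0.59), ([278.2, 223.3], 0.35)]
holddown [([276.3, 235.3], 0.9)]
tail [([274.6, 263.9], 0.82), ([276.1, 225.3], 0.48)]
ball [([274.6, 228.4], 0.57)]
plate_top [([168.4, 257.3], 0.88), ([277.7, 226.1], 0.67), ([172.4, 298.3], 0.62)]
clip_wings [([275.5, 264.3], 0.69), ([351.6, 243.9], 0.66), ([302.4, 251.2], 0.41)]
hinge_axis [([276.3, 224.5], 0.66)]
cup [([278.1, 237.4], 0.75)]
```

View pics/scene0.png

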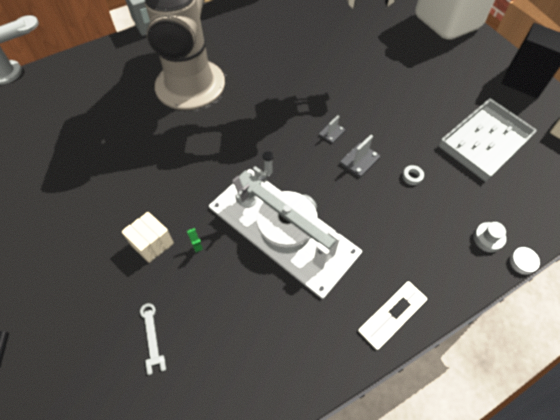

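View pics/top0.png

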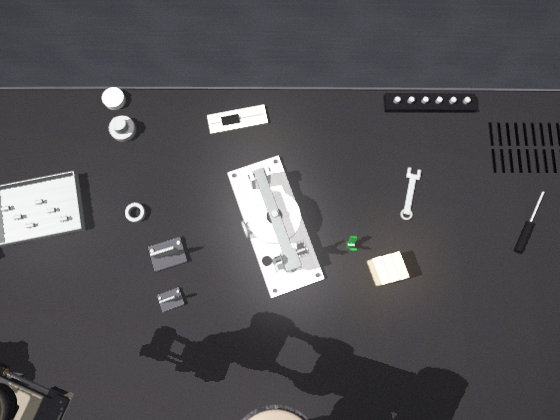

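```bash
cat > h.py <<'E'
import numpy as np, cv2, pickle
from cell import observe, vision, job
def cloud(p):
    h,w=p["range_z"].shape
    K=np.array([[p["fx"],0,p["cx"]],[0,p["fy"],p["cy"]],[0,0,1]])
    u,v=np.meshgrid(np.arange(w),np.arange(h))
    pts=cv2.undistortPoints(np.stack([u.ravel(),v.ravel()],1).astype(np.float64)[:,None],K,np.array(p["distortion"]))[:,0].reshape(h,w,2)
    z=p["range_z"].astype(float)
    c=np.dstack([pts*z[...,None],z])
    T=np.array(p["world_from_camera"])
    W=c@T[:3,:3].T+T[:3,3]
    W[z==0]=np.nan
    return W
def proj(p,X):
    T=np.linalg.inv(np.array(p["world_from_camera"]))
    K=np.array([[p["fx"],0,p["cx"]],[0,p["fy"],p["cy"]],[0,0,1]])
    r,_=cv2.Rodrigues(T[:3,:3])
    return cv2.projectPoints(np.atleast_2d(X).astype(float),r,T[:3,3],K,np.array(p["distortion"]))[0][:,0]
def crop(p,box,s,name,pts=None):
    u0,v0,u1,v1=box
    im=cv2.resize(p["pixels"][v0:v1,u0:u1],None,fx=s,fy=s,interpolation=cv2.INTER_CUBIC)
    if pts is not None:
        for q in proj(p,pts):
            cv2.circle(im,(int((q[0]-u0+.5)*s),int((q[1]-v0+.5)*s)),2,(0,0,255),-1)
    cv2.imwrite("pics/"+name,im)
E
python3 - <<'E'
from h import *
P={n:vision.read_camera(n) for n in("scene","top")}
pickle.dump(P,open("P0.pkl","wb"))
crop(P["top"],(210,145,340,305),3,"t1.png") 
crop(P["scene"],(200,130,370,300),3,"s1.png")
W=cloud(P["top"]); 
z=W[...,2]; print(np.nanmedian(z[50:400,350:380]), np.isnan(z).mean())
W2=cloud(P["scene"]); print(np.nanmedian(W2[260:400,20:120,2]))
np.set_printoptions(linewidth=250)
print((z[240:285:2,250:320:2]*1000).round())
E
```

```text
-0.00046952475382200376 0.004000850340136054
-0.00034951641021885305
[[ -1.  12.  11.   6.  13.  12.  77.  75.  75.  81.  79.  76.  78.  75. 103. 101. 107. 106. 105. 105.   8.  14.  14.   7.  11.   9.  12.  13.  14.  14.  11.   4.   0.  -4.  -0.]
 [ -3.  17.  11.   8.  14.  15.  11.  14.  66.  76.  76.  77.  78.  77.  79. 106. 106. 109. 102. 108.  14.  12.   7.  14. 144. 146. 146.  10.  15.  14.  10.  -1.  -2.  -2.  -2.]
 [  4.   9.  14.  13.  11.  11.   9.  12.  10.  10.  15.   9.   8.  16.  13. 103. 109. 109. 106. 112. 104.  10.  13.  11. 145. 139. 137.   9.  15.  19.  11.  -0.   1.  -3.  -4.]
 [ -0.  -4.  12.  11.  11.  11.  10.  10.  11.  10.   9.  11.  17.  12.  13. 102. 109. 109. 108. 108. 104.  13.  14.  15. 134. 127. 129.  12. 103.  12.  nan  12.  -0.   1.   1.]
 [  1.   2.  13.  12.  10.   9.  12.  12.   8.  10.  11.  12.  13.  10.  11.  11. 108. 105. 109. 108. 107. 105. 106.   9. 123. 117. 113. 110. 106.  15.  11.  11.  -7.   3.  -5.]
 [ -1.  -0.  -3.  13.  11.  13.  13.  11.  12.   9.  13.   8.   9.  11.  11.   9. 109. 108. 111. 104. 107. 106. 107.  92. 111. 112. 113. 113.
[... 2363 characters left out ...]
 -4.   2.  -0.  -1.  -0.   9.   8.  13.  11.   6.  15.   9.  11.  13.  11.  12.  10.  11.   8.  12.   9.  15.  11.  11.  10.  10.  16.   7.   8.   9.   8.   8.  13.]
 [ -2.  -4.  -3.   3.  -1.   5.  -0.  -5.  10.  10.  11.  12.  14.  14.  13.  11.   6.   9.  10.  12.  12.  14.  12.  12.  15.  11.  14.  13.  14.  10.  11.  11.  17.   8.  10.]
 [  3.  -1.  -2.   2.   0.   2.  -3.   1.  15.  13.  11.   8.  11.   3.   9.  13.  10.  13.   9.  12.   4.   7.  11.   9.  14.   8.  12.  10.  13.  13.  11.  10.   9.  -5.   5.]
 [  2.   2.  -2.  -2.  -0.  -1.   2.  -4.   5.  12.  13.  10.  11.  13.  10.   7.  12.  13.  14.  10.   9.   7.  11.  13.  10.  12.  11.  14.  11.   9.   9.   2.   0.   1.  -1.]]
```

View pics/t1.png

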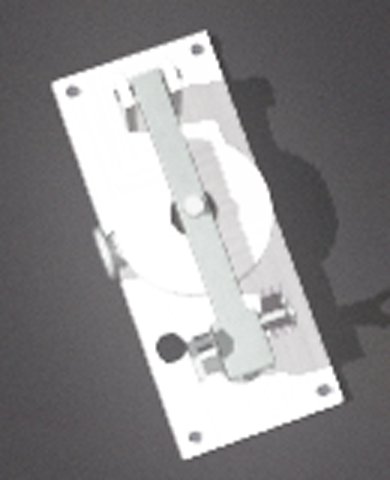

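View pics/s1.png

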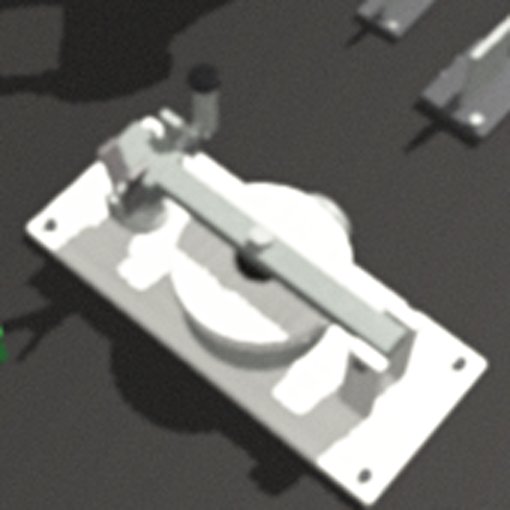

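Run:
```python
from h import *
from scipy.optimize import least_squares
P=pickle.load(open("P0.pkl","rb"))
np.set_printoptions(precision=4,suppress=True)
for n in("top","scene"):
    W=cloud(P[n]); p=P[n]
    # plate corners by z in 8..16 region + anything above; use largest component
    m=(W[...,2]>0.007)&(W[...,0]>0.3)&(W[...,0]<0.75)&(W[...,1]>-0.15)&(W[...,1]<0.2)
    m=cv2.morphologyEx(m.astype(np.uint8),cv2.MORPH_OPEN,np.ones((3,3)))
    k,l,st,ce=cv2.connectedComponentsWithStats(m)
    i=1+np.argmax(st[1:,4]); 
    pl=(l==i)&(abs(W[...,2]-0.012)<0.006)
    q=W[pl][:,:2]; r=cv2.minAreaRect((q*1000).astype(np.float32)); print(n,"rect",r)
    # percentile-based rect around yaw
    b=(l==i)&(abs(W[...,2]-0.107)<0.006)
    B=W[b]; c=np.median(B[:,:2],0)
    vx,vy,x0,y0=cv2.fitLine((B[:,:2]).astype(np.float32),cv2.DIST_HUBER,0,0.003,0.003).ravel()
    print("bar line",vx,vy,x0,y0,np.degrees(np.arctan2(vy,vx)),"zmed",np.median(B[:,2]))
    h=(abs(W[...,2]-0.155)<0.005)&(l==i)
    print("head",h.sum(),W[h].mean(0), np.median(W[h],0))
```

```text
top rect ((575.9234619140625, -6.0355224609375), (360.0752868652344, 150.3752899169922), 19.197166442871094)
bar line 0.9450255 0.32699656 0.5684001 -0.007936883 19.086578 zmed 0.10636222816818575
head 87 [0.4652 0.0171 0.1552] [0.4648 0.0161 0.1549]
scene rect ((579.582275390625, -3.5865020751953125), (358.7000427246094, 152.7239532470703), 18.850351333618164)
bar line 0.95330995 0.30199352 0.6213291 0.009414315 17.577377 zmed 0.10596418117333961
head 84 [0.4705 0.0187 0.1544] [0.4708 0.0189 0.1546]
```

Run:
```python
from h import *
P=pickle.load(open("P0.pkl","rb"))
np.set_printoptions(precision=4,suppress=True,linewidth=200)
crop(P["top"],(130,220,210,320),5,"t2.png") 
crop(P["scene"],(300,100,440,200),5,"s2.png")
for n,seeds in(("top",[(166,256),(168,298)]),("scene",[(360,157),(332,131)])):
    W=cloud(P[n]); z=W[...,2]
    m=(z>0.006).astype(np.uint8)
    m=cv2.morphologyEx(m,cv2.MORPH_OPEN,np.ones((2,2)))
    k,l,st,ce=cv2.connectedComponentsWithStats(m,connectivity=4)
    for s in seeds:
        d=[(np.hypot(*(ce[i]-s)),i) for i in range(1,k) if st[i,4]>40]; i=min(d)[1]
        pts=W[l==i]; print(n,s,ce[i],st[i],"zmax",np.percentile(pts[:,2],[50,90,98]))
        b=pts[abs(pts[:,2]-0.012)<0.006]; print(" base",len(b),cv2.minAreaRect((b[:,:2]*1000).astype(np.float32)))
        print(" all", cv2.minAreaRect((pts[:,:2]*1000).astype(np.float32)))
        zt=np.percentile(pts[:,2],98)
        t=pts[pts[:,2]>zt-0.012]; print(" top",len(t),t.mean(0),cv2.minAreaRect((t[:,:2]*1000).astype(np.float32)))
```

```text
top (166, 256) [168.2229 254.8491] [149 238  40  34 875] zmax [nan nan nan]
 base 651 ((497.0071716308594, 277.4998779296875), (66.11643981933594, 88.68090057373047), 16.261886596679688)
 all ((495.9537048339844, 276.98272705078125), (69.71669006347656, 90.15900421142578), 17.120094299316406)
 top 0 [nan nan nan] ((0.0, 0.0), (0.0, 0.0), 0.0)
top (168, 298) [170.81   298.9095] [160 288  22  23 221] zmax [nan nan nan]
 base 135 ((379.7981872558594, 265.9119567871094), (37.4146842956543, 61.90896987915039), 29.23359489440918)
 all ((378.8638916015625, 265.0556945800781), (36.936519622802734, 62.669700622558594), 29.360803604125977)
 top 0 [nan nan nan] ((0.0, 0.0), (0.0, 0.0), 0.0)
scene (360, 157) [361.3098 158.5151] [341 136  40  42 794] zmax [nan nan nan]
 base 525 ((503.6147155761719, 280.4184875488281), (66.85118865966797, 91.65518951416016), 17.308868408203125)
 all ((478.34759521484375, 286.4937438964844), (59.83534240722656, 148.898681640625), 39.25031280517578)
 top 0 [nan nan nan] ((0.0, 0.0), (0.0, 0.0), 0.0)
scene (332, 131) [332.5289 129.9156] [323 117  20  25 225] zmax [nan nan nan]
 base 111 ((383.9054870605469, 268.6834411621094), (43.291778564453125, 59.662445068359375), 26.811038970947266)
 all ((367.5020446777344, 276.4902038574219), (30.42825698852539, 95.73403930664062), 45.04140853881836)
 top 0 [nan nan nan] ((0.0, 0.0), (0.0, 0.0), 0.0)<stdin>:17: RuntimeWarning: Mean of empty slice.
  ret = um.true_divide(
```

View pics/t2.png

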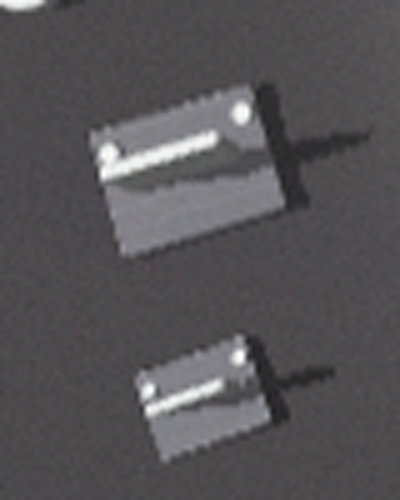

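View pics/s2.png

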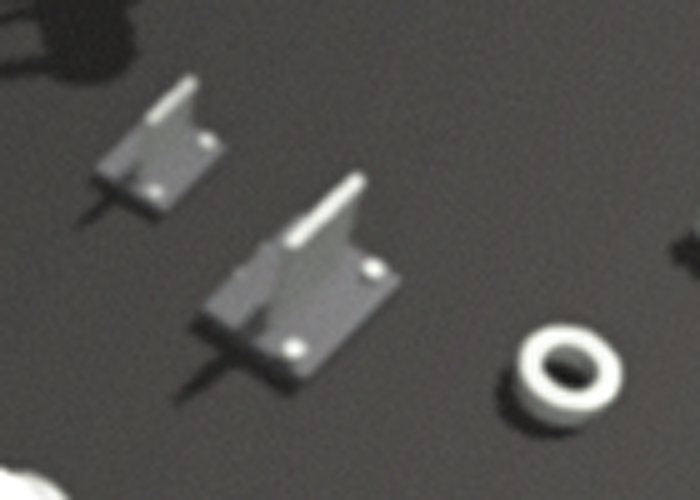

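Run:
```python
from h import *
P=pickle.load(open("P0.pkl","rb"))
np.set_printoptions(precision=4,suppress=True,linewidth=200)
for n,box in(("top",(145,235,192,275)),("scene",(338,130,385,182))):
    W=cloud(P[n]); u0,v0,u1,v1=box
    Q=W[v0:v1,u0:u1].reshape(-1,3); Q=Q[~np.isnan(Q[:,2])]
    t=Q[(Q[:,2]>0.070)]; 
    r=cv2.minAreaRect((t[:,:2]*1000).astype(np.float32))
    print(n,len(t),t.mean(0),r, np.percentile(t[:,2],[5,50,95]))
    b=Q[(Q[:,2]>0.006)&(Q[:,2]<0.018)]; print(cv2.minAreaRect((b[:,:2]*1000).astype(np.float32)))
    print(np.sort(Q[:,2])[-30:])
    # subpixel bright strip
    for name,st in (("stand",None),):
        pass
# predicted: project strip corners onto images
for n,o,yaw in(("top",(0.4965,0.2772),17.0),("scene",(0.5036,0.2804),17.3)):
    c,s=np.cos(np.radians(yaw)),np.sin(np.radians(yaw))
    L=np.array([[0,-.03,.08],[0,.03,.08],[.035,.045,.012],[-.035,.045,.012],[.035,-.045,.012],[-.035,-.045,.012]])
    X=np.c_[o[0]+c*L[:,0]-s*L[:,1],o[1]+s*L[:,0]+c*L[:,1],L[:,2]]
    box=dict(top=(130,220,210,320),scene=(300,100,440,200))[n]
    crop(P[n],box,5,f"{n}_st.png",X)
```

```text
top 72 [0.498  0.2795 0.0787] ((498.41668701171875, 279.1593933105469), (7.798056602478027, 59.75010299682617), 13.589153289794922) [0.0724 0.0786 0.0832]
((498.185546875, 279.0079040527344), (70.28614044189453, 90.3171157836914), 16.99469566345215)
[0.0795 0.0795 0.0796 0.0797 0.0798 0.0799 0.0799 0.0799 0.0801 0.0802 0.0803 0.0805 0.0805 0.0806 0.0812 0.0813 0.0815 0.0815 0.0815 0.0817 0.0819 0.082  0.0821 0.0827 0.0827 0.0829 0.0835 0.0839
 0.0841 0.0844]
scene 68 [0.5018 0.2799 0.0769] ((500.8772888183594, 280.89666748046875), (6.5640459060668945, 60.78523254394531), 17.337451934814453) [0.0707 0.0775 0.081 ]
((467.447509765625, 269.26416015625), (142.80955505371094, 94.07930755615234), 16.162324905395508)
[0.0779 0.078  0.0781 0.0783 0.0784 0.0785 0.0786 0.0786 0.0786 0.0787 0.0787 0.0789 0.0789 0.0791 0.0793 0.0795 0.0796 0.0796 0.0797 0.08   0.08   0.0801 0.0801 0.0804 0.0805 0.0806 0.0813 0.0813
 0.0813 0.0817]
```

View pics/top_st.png

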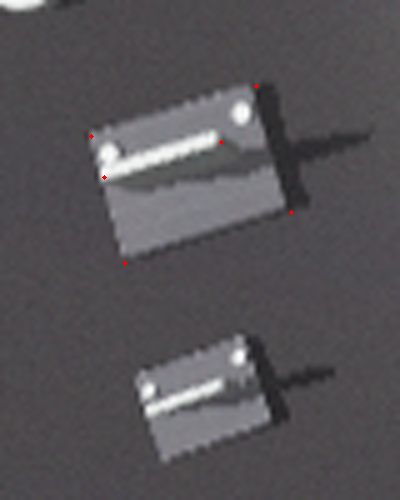

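View pics/scene_st.png

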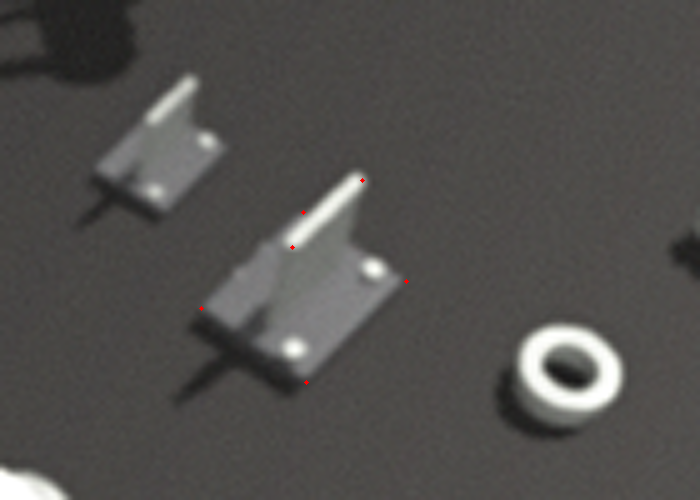

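```bash
cat >> h.py <<'E'
from scipy.spatial.transform import Rotation as R
RIG=np.array([0.469,-0.0423]); RY=np.radians(19.0)
ST=np.array([0.500,0.280]); SY=np.radians(17.0)
def rig(x,y,z=0):
    c,s=np.cos(RY),np.sin(RY); return np.array([RIG[0]+c*x-s*y,RIG[1]+s*x+c*y,z])
def tool():
    o=observe(); return o,R.from_euler("xyz",o["tool_rot"]).as_matrix()
def go(target,yaw):
    """remaining slide in tool axes (mm) and spin so tool y lies along world yaw (mod pi)"""
    o,M=tool(); d=M.T@(np.asarray(target)-o["tool_pos"])*1000
    y=M.T@np.array([np.cos(yaw),np.sin(yaw),0]); a=np.arctan2(y[2],y[1])
    a=(a+np.pi/2)%np.pi-np.pi/2
    print("t",round(o["time"],2),"tcp",o["tool_pos"].round(4),"slide",d.round(1),"spin",round(a,3),"q6",round(o["qpos"][5],2),"F",o["contact_force"].round(1),"open",round(o["opening"]*1000,1))
E
python3 - <<'E'
from h import *
o,M=tool(); print(M.round(3)); go([*rig(.018,-.031)[:2],.2],RY)
P=pickle.load(open("P0.pkl","rb"))
for n in P:
    W=cloud(P[n]); c=rig(.018,-.031)
    m=(np.hypot(W[...,0]-c[0],W[...,1]-c[1])<0.035)&(W[...,2]>0.122)
    print(n,m.sum(),c[:2],W[m].mean(0), W[m].min(0),W[m].max(0)); q=(W[m]-c)[:,:2]
    k=np.array([[np.cos(RY),np.sin(RY)],[-np.sin(RY),np.cos(RY)]]); q=q@k.T*1000; print("rig-axes off mm min/max",q.min(0).round(1),q.max(0).round(1))
E
```

```text
[[ 0.     0.377  0.926]
 [ 0.     0.926 -0.377]
 [-1.     0.     0.   ]]
t 1.7 tcp [0.198  0.4863 0.2268] slide [  26.7 -398.8  484.3] spin 0.852 q6 -0.15 F [-0.6  1.4  0.1] open 91.8
scene 120 [ 0.49611195 -0.06575085] [ 0.49609938 -0.06657084  0.13687587] [ 0.47830129 -0.0781228   0.12333873] [ 0.51867739 -0.05132008  0.14743136]
rig-axes off mm min/max [-16.2  -9. ] [21.3  8.8]
top 78 [ 0.49611195 -0.06575085] [ 0.49561153 -0.06631553  0.13876346] [ 0.47673754 -0.08125357  0.12250718] [ 0.51283055 -0.05314871  0.14879031]
rig-axes off mm min/max [-20.1 -10.1] [16.2  7.9]
```

Emit:
{"method": "send_rows", "body": {"motion": [{"hand": 1, "slide": [0, -31, 38], "spin": 0}, {"hand": 1, "slide": [0, -31, 38], "spin": 0}, {"hand": 1, "slide": [0, -31, 38], "spin": 0}, {"hand": 1, "slide": [0, -31, 38], "spin": 0}, {"hand": 1, "slide": [0, -31, 38], "spin": 0}, {"hand": 1, "slide": [0, -31, 38], "spin": 0}, {"hand": 1, "slide": [0, -31, 38], "spin": 0}, {"hand": 1, "slide": [0, -31, 38], "spin": 0}], "grip_force": 25}}

```text
time: 2.5
tool_pos: [0.3893, 0.1386, 0.2267]
tool_rot: [1.082, 1.565, 0.707]
contact_force: [1.3, 1.0, 0.3]
opening: 0.092
```

Run:
```python
from h import *
go([*rig(.018,-.031)[:2],.2],RY)
```

```text
t 2.5 tcp [0.3893 0.1386 0.2267] slide [  26.4 -151.2  174.1] spin 0.865 q6 -1.04 F [1.3 1.  0.3] open 92.0
```

Emit:
{"method": "send_rows", "body": {"motion": [{"hand": 0.4, "slide": [0, -33, 37], "spin": 0}, {"hand": 0.4, "slide": [0, -33, 37], "spin": 0}, {"hand": 0.4, "slide": [0, -33, 37], "spin": 0}, {"hand": 0.4, "slide": [0, -33, 37], "spin": 0}, {"hand": 0.4, "slide": [0, -10, 14], "spin": 0.15}, {"hand": 0.4, "slide": [0, 0, 0], "spin": 0.15}, {"hand": 0.4, "slide": [0, 0, 0], "spin": 0.15}, {"hand": 0.4, "slide": [0, 0, 0], "spin": 0.15}]}}

```text
time: 3.3
tool_pos: [0.4907, -0.0636, 0.2269]
tool_rot: [1.259, 1.562, 0.276]
contact_force: [-0.2, -0.1, -0.3]
opening: 0.0642
```

Run:
```python
from h import *
go([*rig(.018,-.031)[:2],.2],RY)
```

```text
t 3.3 tcp [ 0.4907 -0.0636  0.2269] slide [26.9  3.1  4.7] spin 0.257 q6 -0.88 F [-0.2 -0.1 -0.3] open 64.2
```

Spin the rest, come down to TCP z 0.17 and look there to check against the camera.

Emit:
{"method": "send_rows", "body": {"motion": [{"hand": 0.4, "slide": [0, 0, 0], "spin": 0.13}, {"hand": 0.4, "slide": [0, 0, 0], "spin": 0.125}, {"hand": 0.4, "slide": [15, 4, 3], "spin": 0}, {"hand": 0.4, "slide": [15, 0, 0], "spin": 0}, {"hand": 0.4, "slide": [0, 0, 0], "spin": 0}]}}

```text
time: 3.8
tool_pos: [0.4963, -0.0658, 0.1967]
tool_rot: [1.448, 1.56, 0.194]
contact_force: [0.6, -0.9, 0.2]
opening: 0.064
```

Run:
```python
from h import *
go([*rig(.018,-.031)[:2],.165],RY)
P={n:vision.read_camera(n) for n in("scene","top")}
pickle.dump(P,open("P1.pkl","wb"))
o,M=tool(); X=[o["tool_pos"], o["tool_pos"]+M@[-.019,.032,0],o["tool_pos"]+M@[-.0,.032,0.0095],o["tool_pos"]+M@[0,.032,-.0095],o["tool_pos"]+M@[-.0,-.032,0.0095],o["tool_pos"]+M@[0,-.032,-.0095]]
crop(P["scene"],(210,130,310,230),6,"s3.png",X); crop(P["top"],(240,190,340,290),6,"t3.png",X)
```

```text
t 3.8 tcp [ 0.4963 -0.0658  0.1967] slide [31.7 -0.5 -0.1] spin -0.015 q6 -0.61 F [ 0.6 -0.9  0.2] open 64.0
```

View pics/s3.png

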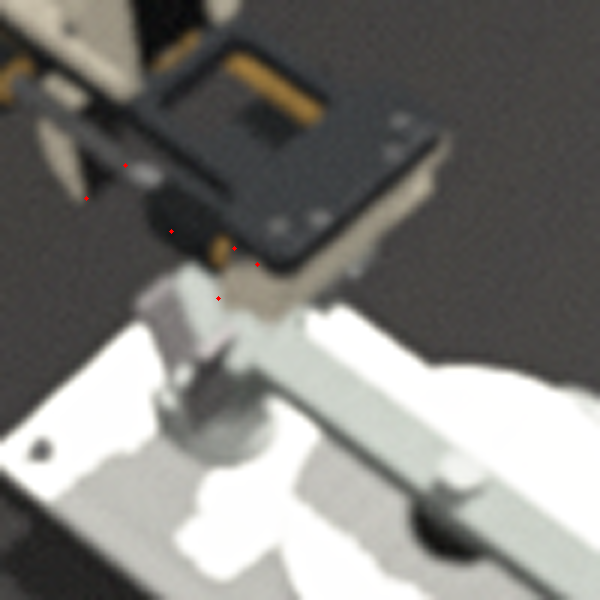

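View pics/t3.png

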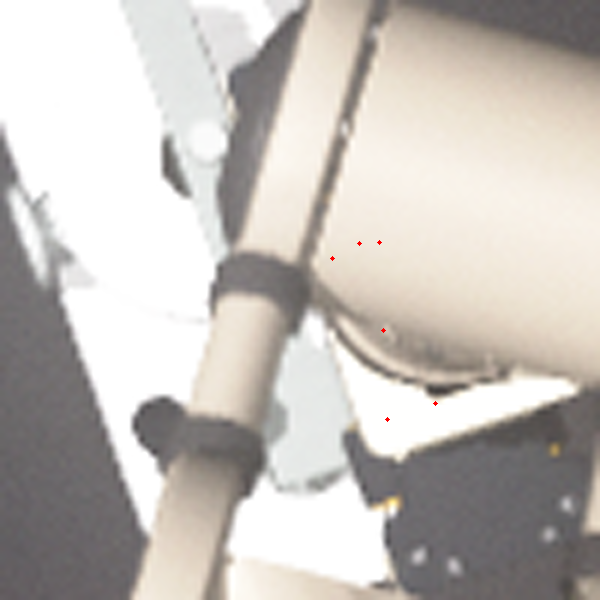

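Emit:
{"method": "send_rows", "body": {"motion": [{"hand": 0.4, "slide": [30, 0.5, 0], "spin": -0.015}, {"hand": 0.4, "slide": [25, 0, 0], "spin": 0}, {"hand": 0.4, "slide": [15, 0, 0], "spin": 0}, {"hand": 0.4, "slide": [8, 0, 0], "spin": 0}, {"hand": 0.4, "slide": [0, 0, 0], "spin": 0}]}}

```text
time: 4.4
tool_pos: [0.5025, -0.0668, 0.1233]
tool_rot: [1.162, 1.547, -0.076]
contact_force: [0.6, -0.1, -0.7]
opening: 0.0646
```

Run:
```python
from h import *
go([*rig(.019,-.031)[:2],.116],RY)
```

```text
t 4.4 tcp [ 0.5025 -0.0668  0.1233] slide [ 7.2 -4.9 -3.1] spin 0.002 q6 -0.62 F [ 0.6 -0.1 -0.7] open 64.6
```

Emit:
{"method": "send_rows", "body": {"motion": [{"hand": 0.4, "slide": [3.5, -3, -2], "spin": 0}, {"hand": 0.4, "slide": [3, -2, -1], "spin": 0}, {"hand": 0.4, "slide": [0, 0, 0], "spin": 0}]}}

```text
time: 4.7
tool_pos: [0.4979, -0.0658, 0.1186]
tool_rot: [1.131, 1.543, -0.107]
contact_force: [-1.1, -0.1, -0.9]
opening: 0.0647
```

```bash
sed -i 's/    print("t",round/    print("toolx",M[:,0].round(4)); print("t",round/' h.py
python3 - <<'E'
from h import *
go([*rig(.019,-.031)[:2],.116],RY)
E
```

```text
toolx [ 0.0273 -0.0029 -0.9996]
t 4.7 tcp [ 0.4979 -0.0658  0.1186] slide [ 2.6 -0.7 -0.7] spin 0.002 q6 -0.62 F [-1.1 -0.1 -0.9] open 64.7
```

Emit:
{"method": "send_rows", "body": {"motion": [{"hand": 0.0, "slide": [1.5, -0.5, -0.5], "spin": 0}, {"hand": -0.4, "slide": [0, 0, 0], "spin": 0}, {"hand": -1, "slide": [0, 0, 0], "spin": 0}, {"hand": -1, "slide": [0, 0, 0], "spin": 0}, {"hand": -1, "slide": [0, 0, 0], "spin": 0}, {"hand": -1, "slide": [0, 0, 0], "spin": 0}, {"hand": -1, "slide": [0, 0, 0], "spin": 0}], "grip_force": 22}}

```text
time: 5.4
tool_pos: [0.4984, -0.0664, 0.1204]
tool_rot: [1.064, 1.539, -0.172]
contact_force: [-9.7, -4.7, 3.8]
opening: 0.0142
```

Run:
```python
from h import *
go([*rig(.019,-.031)[:2],.116],RY)
P={n:vision.read_camera(n) for n in("scene",)}
crop(P["scene"],(210,130,310,230),6,"s4.png")
```

```text
toolx [ 0.0315 -0.0055 -0.9995]
t 5.4 tcp [ 0.4984 -0.0664  0.1204] slide [ 4.4 -1.1 -1.4] spin 0.002 q6 -0.62 F [-9.7 -4.7  3.8] open 14.2
```

View pics/s4.png

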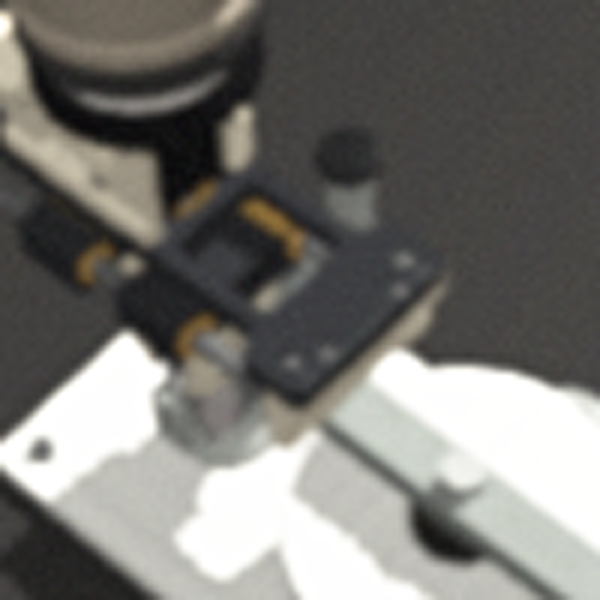

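Emit:
{"method": "send_rows", "body": {"motion": [{"hand": -1, "slide": [0, -1.0, -0.5], "spin": 0}, {"hand": -1, "slide": [0, 0, 0], "spin": 0}]}}

```text
time: 5.65
tool_pos: [0.4968, -0.0667, 0.1205]
tool_rot: [1.042, 1.539, -0.194]
contact_force: [0.1, -0.2, 0.3]
opening: 0.0141
```

Force relieved. Lift straight up in world (tool tilt small: compensate).

Emit:
{"method": "send_rows", "body": {"motion": [{"hand": -1, "slide": [-5, 0, 0], "spin": 0}, {"hand": -1, "slide": [-8, 0, 0], "spin": 0}, {"hand": -1, "slide": [-10, 0, 0], "spin": 0}]}}

```text
time: 5.95
tool_pos: [0.4956, -0.0661, 0.1435]
tool_rot: [1.073, 1.542, -0.164]
contact_force: [0.2, -0.2, -0.2]
opening: 0.0137
```

Run:
```python
from h import *
go([*rig(.0175,-.031)[:2],.165],RY)
```

```text
toolx [ 0.0284 -0.0047 -0.9996]
t 5.95 tcp [ 0.4956 -0.0661  0.1435] slide [-21.5   0.7   0.2] spin 0.002 q6 -0.62 F [ 0.2 -0.2 -0.2] open 13.7
```

Emit:
{"method": "send_rows", "body": {"motion": [{"hand": -1, "slide": [-12, 0, 0], "spin": 0}, {"hand": -1, "slide": [-20, 0, 0], "spin": 0}, {"hand": -1, "slide": [-25, 0, 0], "spin": 0}, {"hand": -1, "slide": [-20, 0, 0], "spin": 0}]}}

```text
time: 6.35
tool_pos: [0.4928, -0.0652, 0.2248]
tool_rot: [1.093, 1.543, -0.143]
contact_force: [0.2, -0.6, -0.8]
opening: 0.0143
```

Run:
```python
from h import *
go([*ST,.2],SY)
P={n:vision.read_camera(n) for n in("scene",)}
pickle.dump(P,open("P2.pkl","wb"))
o,M=tool()
crop(P["scene"],(190,100,310,220),5,"s5.png",[o["tool_pos"]])
```

```text
toolx [ 0.0273 -0.0039 -0.9996]
t 6.35 tcp [ 0.4928 -0.0652  0.2248] slide [  23.7  119.5 -324. ] spin 0.037 q6 -0.62 F [ 0.2 -0.6 -0.8] open 14.3
```

View pics/s5.png

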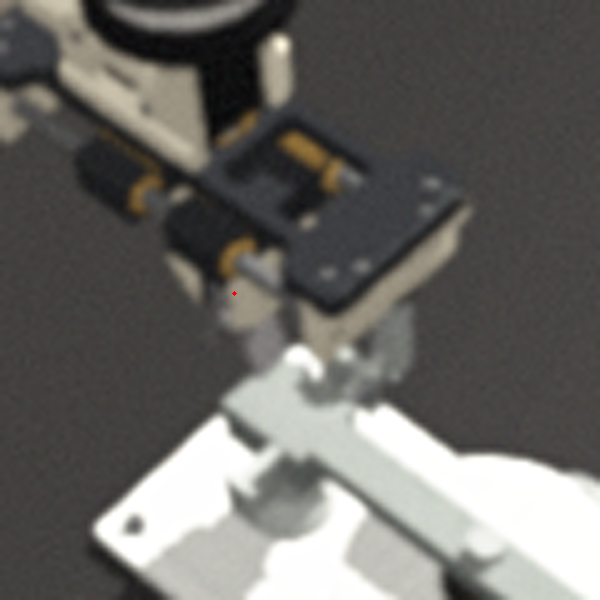

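Emit:
{"method": "send_rows", "body": {"motion": [{"hand": -1, "slide": [0, 9, -25], "spin": 0}, {"hand": -1, "slide": [0, 16, -44], "spin": 0}, {"hand": -1, "slide": [0, 16, -44], "spin": 0}, {"hand": -1, "slide": [0, 16, -44], "spin": 0}, {"hand": -1, "slide": [0, 16, -44], "spin": 0}, {"hand": -1, "slide": [0, 16, -44], "spin": 0}, {"hand": -1, "slide": [0, 13, -35], "spin": 0}, {"hand": -1, "slide": [0, 7, -20], "spin": 0}]}}

```text
time: 7.2
tool_pos: [0.5014, 0.2626, 0.2307]
tool_rot: [1.095, 1.527, -0.149]
contact_force: [0.8, 0.1, 0.3]
opening: 0.0137
```

Run:
```python
from h import *
go([*ST,.15],SY)
```

```text
toolx [ 0.0434 -0.0065 -0.999 ]
t 7.2 tcp [0.5014 0.2626 0.2307] slide [ 80.4   1.1 -18.5] spin 0.03 q6 0.04 F [0.8 0.1 0.3] open 13.7
```

Emit:
{"method": "send_rows", "body": {"motion": [{"hand": -1, "slide": [0, 0, -9], "spin": 0.015}, {"hand": -1, "slide": [0, 0, -9], "spin": 0.015}, {"hand": -1, "slide": [25, 0, 0], "spin": 0}, {"hand": -1, "slide": [35, 0, 0], "spin": 0}, {"hand": -1, "slide": [20, 0, 0], "spin": 0}, {"hand": -1, "slide": [0, 0, 0], "spin": 0}]}}

```text
time: 7.8
tool_pos: [0.4984, 0.2861, 0.1494]
tool_rot: [1.202, 1.524, -0.066]
contact_force: [-0.4, -0.0, 0.3]
opening: 0.0142
```

Run:
```python
from h import *
go([.499,.280,.0945],SY)
P={n:vision.read_camera(n) for n in("scene","top")}
pickle.dump(P,open("P3.pkl","wb"))
o,M=tool(); X=[o["tool_pos"],o["tool_pos"]+M@[.038,0,0]]
crop(P["scene"],(300,80,420,200),5,"s6.png",X)
crop(P["top"],(110,200,230,320),5,"t6.png",X)
```

```text
toolx [ 0.0471 -0.0031 -0.9989]
t 7.8 tcp [0.4984 0.2861 0.1494] slide [54.9 -3.7  5.1] spin 0.006 q6 0.11 F [-0.4 -0.   0.3] open 14.2
```

View pics/s6.png

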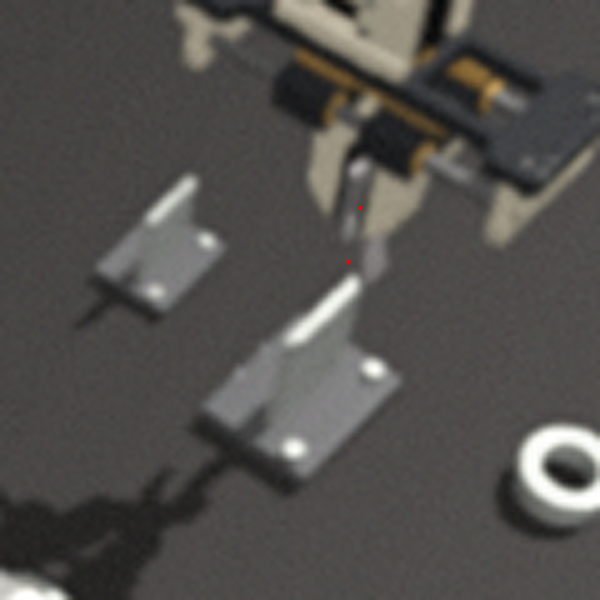

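View pics/t6.png

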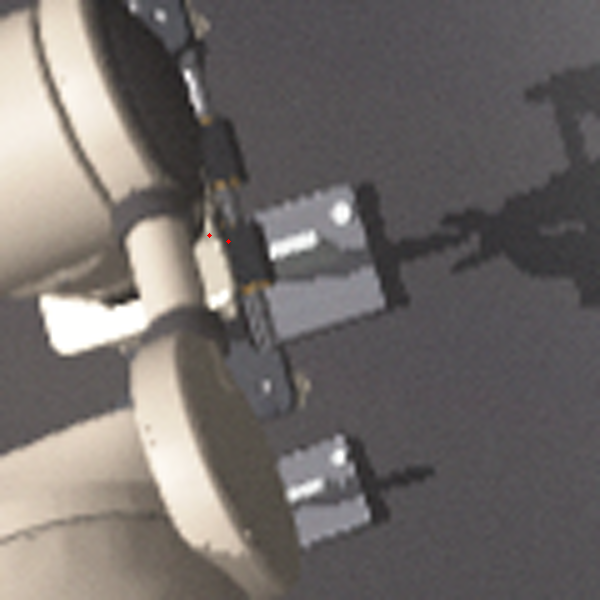

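Emit:
{"method": "send_rows", "body": {"motion": [{"hand": -1, "slide": [0, -4, 7], "spin": 0}, {"hand": -1, "slide": [10, -1, 0], "spin": 0}, {"hand": -1, "slide": [10, -0.5, 0], "spin": 0}, {"hand": -1, "slide": [0, 0, 0], "spin": 0}]}}

```text
time: 8.3
tool_pos: [0.4995, 0.2781, 0.135]
tool_rot: [1.294, 1.512, 0.026]
contact_force: [-0.1, 0.2, -1.1]
opening: 0.0139
```

Run:
```python
from h import *
go([.498,.278,.0945],SY)
P={n:vision.read_camera(n) for n in("scene",)}
o,M=tool(); X=[o["tool_pos"],o["tool_pos"]+M@[.038,0,0]]
crop(P["scene"],(320,90,400,170),7,"s7.png")
```

```text
toolx [ 0.0584  0.0015 -0.9983]
t 8.3 tcp [0.4995 0.2781 0.135 ] slide [40.3 -3.8 -1. ] spin 0.005 q6 0.09 F [-0.1  0.2 -1.1] open 13.9
```

View pics/s7.png

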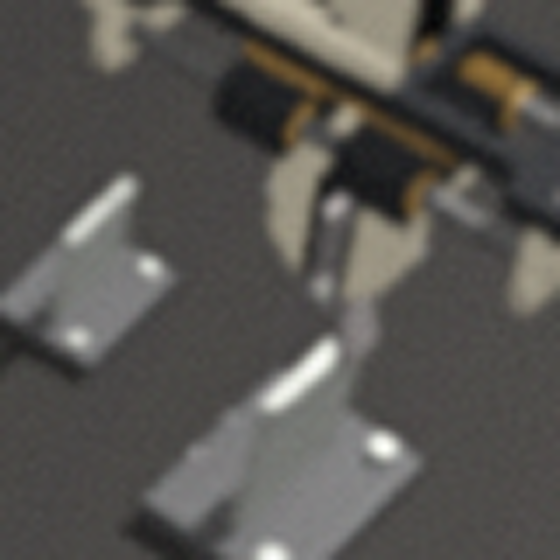

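Run:
```python
from h import *
P={n:vision.read_camera(n) for n in("scene",)}
pickle.dump(P,open("P4.pkl","wb"))
o,M=tool(); p=o["tool_pos"]
X=[p+M@[a,b,c] for a in(-.026,.010,.038) for b in (-.01,.01) for c in(-.009,.009)]
print(proj(P["scene"],X).round(1))
crop(P["scene"],(330,100,390,160),10,"s8.png",X)
W=cloud(P["scene"]); d=(W-p)@M*1000
for v in range(118,150,2):
    print(v,[(u,tuple(d[v,u].round(0).astype(int))) for u in range(362,378,2) if not np.isnan(d[v,u,0])])
```

```text
[[368.1 115.1]
 [363.7 119.1]
 [375.  119. ]
 [370.6 123.1]
 [366.  125.7]
 [361.6 129.7]
 [372.6 129.7]
 [368.3 133.7]
 [364.4 133.6]
 [360.1 137.6]
 [370.9 137.5]
 [366.6 141.6]]
118 [(362, (np.int64(-29), np.int64(-13), np.int64(12))), (364, (np.int64(-34), np.int64(-7), np.int64(13))), (366, (np.int64(-30), np.int64(-6), np.int64(6))), (368, (np.int64(-26), np.int64(-4), np.int64(-1))), (370, (np.int64(-24), np.int64(-2), np.int64(-6))), (372, (np.int64(-73), np.int64(25), np.int64(37))), (374, (np.int64(-75), np.int64(29), np.int64(36))), (376, (np.int64(-79), np.int64(35), np.int64(37)))]
120 [(362, (np.int64(-24), np.int64(-12), np.int64(12))), (364, (np.int64(-26), np.int64(-8), np.int64(11))), (366, (np.int64(-27), np.int64(-4), np.int64(9))), (368, (np.int64(-25), np.int64(-1), np.int64(4))), (370, (np.int64(-28), np.int64(4), np.int64(4))), (372, (np.int64(-40), np.int64(13), np.int64(12))), (374, (np.int64(-69), np.int64(30), np.int64(36))), (376, (np.int64(-72), np.int64(35), np.int64(35)))]
122 [(362, (np.int64(-17), np.int64(-12), np.int64(11))), (364, (np.int64(-19), 
[... 5051 characters left out ...]
nt64(-13))), (368, (np.int64(91), np.int64(-1), np.int64(-25))), (370, (np.int64(138), np.int64(-16), np.int64(-68))), (372, (np.int64(132), np.int64(-10), np.int64(-66))), (374, (np.int64(132), np.int64(-6), np.int64(-70))), (376, (np.int64(136), np.int64(-3), np.int64(-77)))]
148 [(362, (np.int64(69), np.int64(1), np.int64(9))), (364, (np.int64(82), np.int64(-1), np.int64(-5))), (366, (np.int64(92), np.int64(-1), np.int64(-17))), (368, (np.int64(104), np.int64(-2), np.int64(-30))), (370, (np.int64(134), np.int64(-10), np.int64(-59))), (372, (np.int64(133), np.int64(-6), np.int64(-61))), (374, (np.int64(135), np.int64(-2), np.int64(-66))), (376, (np.int64(138), np.int64(1), np.int64(-72)))]
```

View pics/s8.png

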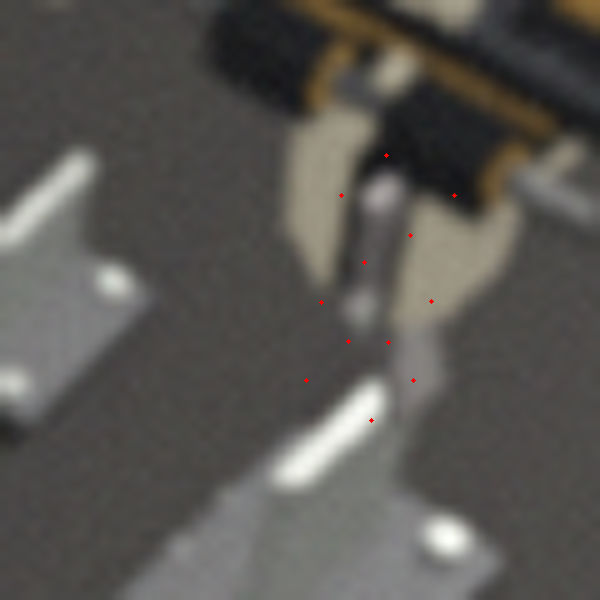

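Emit:
{"method": "send_rows", "body": {"motion": [{"hand": -1, "slide": [6, -3, 0], "spin": 0}, {"hand": -1, "slide": [10, -1, 0], "spin": 0}, {"hand": -1, "slide": [8, -0.5, 0], "spin": 0}]}}

```text
time: 8.7
tool_pos: [0.498, 0.2777, 0.1116]
tool_rot: [1.322, 1.508, 0.054]
contact_force: [0.2, 0.8, 0.3]
opening: 0.0142
```

Run:
```python
from h import *
go([.498,.278,.0945],SY)
P={n:vision.read_camera(n) for n in("scene",)}
o,M=tool(); p=o["tool_pos"]
crop(P["scene"],(330,100,390,160),10,"s9.png",[p+M@[.0105,0,0]])
W=cloud(P["scene"]); d=(W-p)@M*1000
for v in range(126,154,2):
    print(v,[(u,*map(int,d[v,u].round(0))) for u in range(352,378,2) if not np.isnan(d[v,u,0]) and d[v,u,0]<60])
```

```text
toolx [ 0.0629  0.0034 -0.998 ]
t 8.7 tcp [0.498  0.2777 0.1116] slide [17.1 -0.9 -0.6] spin 0.006 q6 0.1 F [0.2 0.8 0.3] open 14.2
126 [(356, -21, -21, 13), (358, -23, -16, 12), (360, -27, -10, 12), (362, -28, -6, 9), (364, -30, -1, 8), (366, -24, -1, -1), (368, -39, 10, 10), (370, -73, 29, 37), (372, -77, 34, 38), (374, -77, 38, 35), (376, -74, 40, 29)]
128 [(356, -13, -21, 11), (358, -19, -14, 14), (360, -20, -10, 11), (362, -23, -4, 11), (364, -24, -1, 8), (366, -29, 5, 9), (368, -36, 12, 12), (370, -41, 18, 14), (372, -44, 23, 13), (374, -73, 40, 36), (376, -40, 28, 3)]
130 [(358, -9, -15, 10), (360, -14, -9, 11), (362, -15, -4, 9), (364, -16, 0, 6), (366, -21, 6, 8), (368, -29, 13, 11), (370, -35, 19, 13), (372, -34, 22, 10), (374, -40, 28, 11), (376, -27, 26, -3)]
132 [(360, -8, -7, 11), (362, -5, -5, 6), (364, -6, -1, 3), (366, -17, 8, 10), (368, -25, 15, 13), (370, -27, 20, 12), (372, -29, 24, 10), (374, -27, 27, 6), (376, -19, 27, -5)]
134 [(362, -2, -2, 9), (364, 1, 0, 3), (366, -14, 10, 12), (368, -16, 15, 11), (370, -23, 21, 13), (372, -24, 25, 11), (374, -18, 26, 2)]
136 [(362, 5, -2, 8), (364, 8, 1, 2), (366, -6, 11, 11), (368, -10, 16, 11), (370, -14, 21, 11), (372, -17, 26, 10)]
138 [(360, 16, -6, 7), (362, 19, -4, 1), (364, 8, 4, 7), (366, -1, 12, 12), (368, 12, 11, -2), (370, 16, 12, -9)]
140 [(358, 27, -11, 7), (360, 21, -5, 9), (366, 10, 11, 8), (368, 17, 12, -1), (370, 20, 15, -7)]
142 [(358, 34, -10, 7), (364, 31, 2, -1), (366, 19, 12, 6), (368, 20, 15, 2), (370, 26, 16, -7)]
144 [(362, 29, 3, 10), (364, 34, 5, 2), (366, 25, 13, 7), (368, 24, 17, 4), (370, 33, 17, -7)]
146 [(360, 32, 3, 17), (362, 35, 5, 10), (364, 46, 4, -2), (366, 29, 15, 8), (368, 34, 17, 1)]
148 [(358, 29, 4, 27), (360, 36, 5, 18), (362, 44, 5, 9), (364, 57, 4, -5)]
150 [(356, 41, -1, 27), (358, 35, 6, 28), (360, 49, 3, 14), (362, 58, 3, 2)]
152 [(356, 47, 1, 27), (358, 49, 3, 22), (360, 55, 5, 14)]
```

View pics/s9.png

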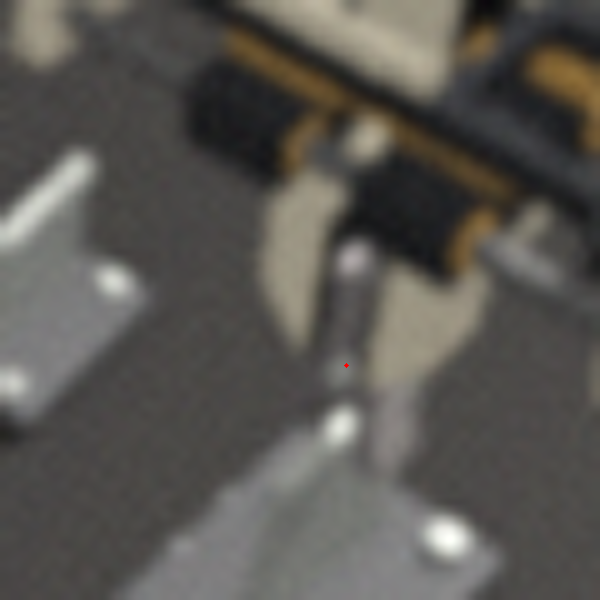

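Emit:
{"method": "send_rows", "body": {"motion": [{"hand": -1, "slide": [7, -0.7, 0], "spin": 0}, {"hand": -1, "slide": [5, -0.4, 0], "spin": 0}, {"hand": -1, "slide": [2, 0, 0], "spin": 0}]}}

```text
time: 9.05
tool_pos: [0.4976, 0.2773, 0.0947]
tool_rot: [1.314, 1.509, 0.046]
contact_force: [2.0, 1.2, 1.9]
opening: 0.0139
```

Emit:
{"method": "send_rows", "body": {"motion": [{"hand": -1, "slide": [2, 0, 0], "spin": 0}]}}

```text
time: 9.15
tool_pos: [0.4982, 0.2774, 0.093]
tool_rot: [1.319, 1.508, 0.052]
contact_force: [-4.8, -1.9, 18.5]
opening: 0.0144
```

Emit:
{"method": "send_rows", "body": {"motion": [{"hand": -1, "slide": [-1, 0, 0], "spin": 0}, {"hand": -0.6, "slide": [0, 0, 0], "spin": 0}, {"hand": -0.4, "slide": [0, 0, 0], "spin": 0}, {"hand": -0.2, "slide": [0, 0, 0], "spin": 0}, {"hand": 0.2, "slide": [0, 0, 0], "spin": 0}, {"hand": 0.4, "slide": [0, 0, 0], "spin": 0}, {"hand": 0.4, "slide": [0, 0, 0], "spin": 0}]}}

```text
time: 9.85
tool_pos: [0.4982, 0.2774, 0.094]
tool_rot: [1.319, 1.508, 0.052]
contact_force: [0.4, -0.4, 0.4]
opening: 0.0538
```

Run:
```python
from h import *
go([.498,.278,.165],SY)
P={n:vision.read_camera(n) for n in("scene",)}
crop(P["scene"],(330,100,390,160),10,"s10.png")
```

```text
toolx [ 0.0625  0.0032 -0.998 ]
t 9.85 tcp [0.4982 0.2774 0.094 ] slide [-70.9   4.3   0.5] spin 0.006 q6 0.1 F [ 0.4 -0.4  0.4] open 53.8
```

View pics/s10.png

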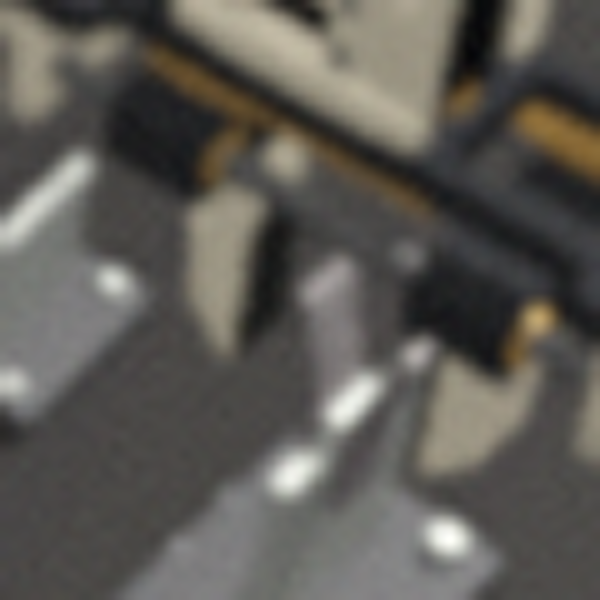

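Emit:
{"method": "send_rows", "body": {"motion": [{"hand": 0.6, "slide": [-10, 0.6, 0], "spin": 0}, {"hand": 0.6, "slide": [-20, 1.2, 0], "spin": 0}, {"hand": 0.6, "slide": [-30, 1.8, 0], "spin": 0}, {"hand": 0.6, "slide": [-40, 2, 0], "spin": 0}, {"hand": 0.6, "slide": [-35, 2, 0], "spin": 0}]}}

```text
time: 10.4
tool_pos: [0.4937, 0.278, 0.2306]
tool_rot: [1.237, 1.52, -0.031]
contact_force: [1.0, 0.4, -0.7]
opening: 0.0736
```

Run:
```python
from h import *
go([*rig(.018,.058)[:2],.225],RY+np.pi/2)
P={n:vision.read_camera(n) for n in("scene",)}
crop(P["scene"],(320,90,400,170),7,"s11.png")
```

```text
toolx [ 0.0505 -0.0016 -0.9987]
t 10.4 tcp [0.4937 0.278  0.2306] slide [   4.7 -103.1  239.8] spin 1.543 q6 0.09 F [ 1.   0.4 -0.7] open 73.6
```

View pics/s11.png

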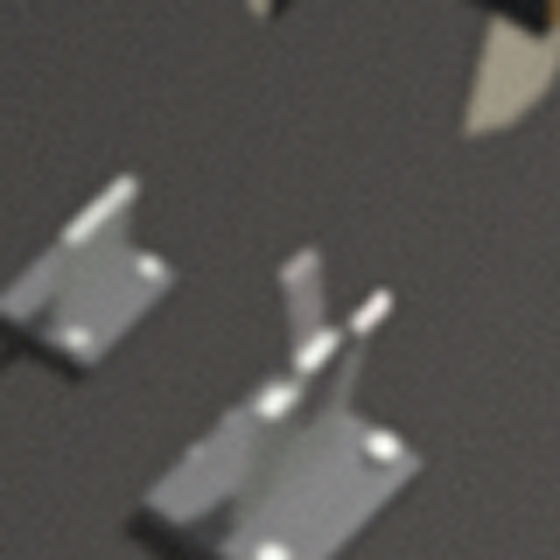

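Emit:
{"method": "send_rows", "body": {"motion": [{"hand": 0.6, "slide": [-2, -12, 28], "spin": 0}, {"hand": 0.2, "slide": [0, -19, 44], "spin": 0}, {"hand": 0.0, "slide": [0, -19, 44], "spin": 0}, {"hand": -0.1, "slide": [0, -19, 44], "spin": 0}, {"hand": -0.1, "slide": [0, -18, 42], "spin": 0}, {"hand": -0.1, "slide": [0, -10, 22], "spin": 0}, {"hand": -0.1, "slide": [0, 0, 0], "spin": 0.14}, {"hand": -0.1, "slide": [0, 0, 0], "spin": 0.14}]}}

```text
time: 11.25
tool_pos: [0.4702, 0.0287, 0.2449]
tool_rot: [1.615, 1.496, 0.063]
contact_force: [0.0, -0.3, -0.7]
opening: 0.0419
```

Emit:
{"method": "send_rows", "body": {"motion": [{"hand": -0.1, "slide": [0, 0, 0], "spin": 0.145}, {"hand": -0.1, "slide": [0, 0, 0], "spin": 0.145}, {"hand": -0.1, "slide": [0, 0, 0], "spin": 0.145}, {"hand": -0.1, "slide": [0, 0, 0], "spin": 0.145}, {"hand": -0.1, "slide": [0, 0, 0], "spin": 0.145}, {"hand": -0.1, "slide": [0, 0, 0], "spin": 0.145}, {"hand": -0.1, "slide": [0, 0, 0], "spin": 0.145}, {"hand": -0.1, "slide": [0, 0, 0], "spin": 0.145}]}}

```text
time: 12.05
tool_pos: [0.469, 0.0279, 0.2499]
tool_rot: [2.802, 1.491, 0.052]
contact_force: [0.6, -0.0, -0.1]
opening: 0.0415
```

Run:
```python
from h import *
go([*rig(.018,.058)[:2],.2],RY+np.pi/2)
```

```text
toolx [ 0.0799  0.0041 -0.9968]
t 12.05 tcp [0.469  0.0279 0.2499] slide [49.5  6.8  9.1] spin 0.061 q6 1.06 F [ 0.6 -0.  -0.1] open 41.5
```

Emit:
{"method": "send_rows", "body": {"motion": [{"hand": -0.1, "slide": [0, 0, 0], "spin": 0.06}, {"hand": -0.1, "slide": [20, 3, 4], "spin": 0}, {"hand": -0.1, "slide": [20, 3, 4], "spin": 0}, {"hand": -0.1, "slide": [20, 0, 0], "spin": 0}, {"hand": -0.1, "slide": [10, 0, 0], "spin": 0}]}}

```text
time: 12.55
tool_pos: [0.4702, 0.0198, 0.1825]
tool_rot: [2.853, 1.482, 0.036]
contact_force: [-0.1, 0.3, -0.4]
opening: 0.0413
```

Run:
```python
from h import *
o,M=tool(); print(M.round(3))
go([*rig(.0195,.058)[:2],.165],RY+np.pi/2)
P={n:vision.read_camera(n) for n in("scene","top")}
pickle.dump(P,open("P5.pkl","wb"))
p=o["tool_pos"]; h=o["opening"]/2
X=[p]+[p+M@[0,s*h,c] for s in(-1,1) for c in(-.0095,.0095)]
crop(P["scene"],(220,110,320,210),6,"s12.png",X)
crop(P["top"],(230,210,330,310),6,"t12.png",X)
for n in P:
    W=cloud(P[n]); m=(abs(W[...,2]-.154)<.005)&(np.hypot(W[...,0]-.467,W[...,1]-.018)<.02)
    print(n,m.sum(),np.median(W[m],0) if m.any() else 0)
```

```text
[[ 0.089  0.318 -0.944]
 [ 0.003 -0.948 -0.319]
 [-0.996  0.025 -0.085]]
toolx [ 0.0887  0.0032 -0.9961]
t 12.55 tcp [0.4702 0.0198 0.1825] slide [17.3 -0.1  3.3] spin -0.006 q6 1.11 F [-0.1  0.3 -0.4] open 41.3
scene 72 [0.47257618 0.02061394 0.15461793]
top 0 0
```

View pics/s12.png

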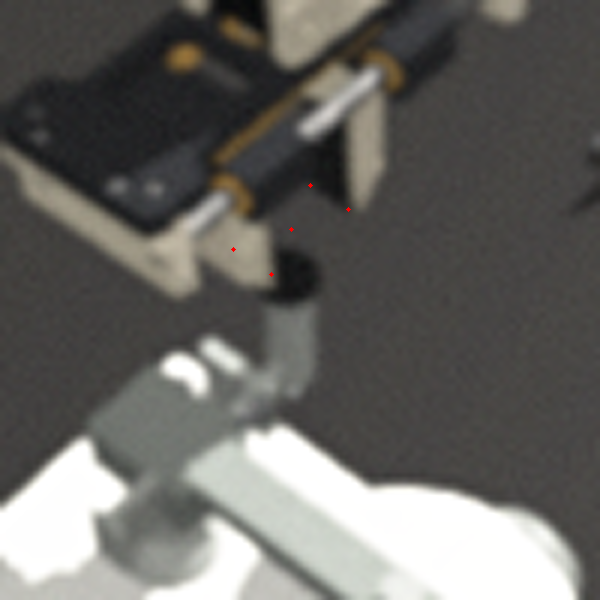

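View pics/t12.png

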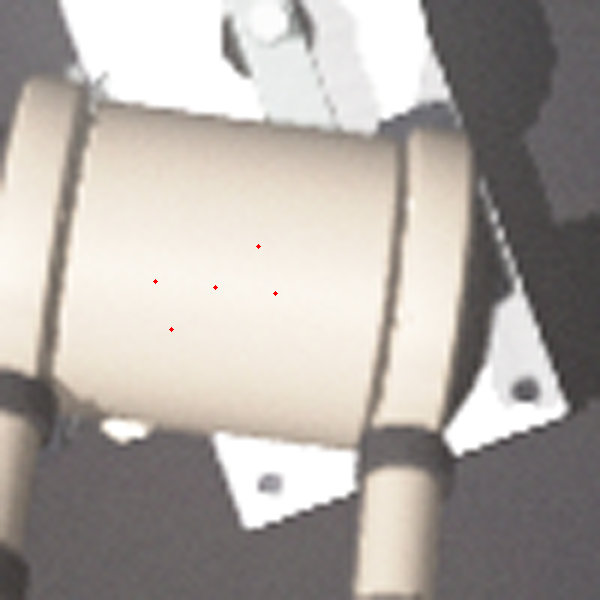

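Run:
```python
from h import *
go([.4705,.0187,.113],RY+np.pi/2)
```

```text
toolx [ 0.0879  0.0033 -0.9961]
t 12.65 tcp [0.4702 0.0198 0.1826] slide [69.4 -0.6  6. ] spin -0.006 q6 1.11 F [-0.1 -0.6  0.1] open 41.4
```

Emit:
{"method": "send_rows", "body": {"motion": [{"hand": -0.2, "slide": [10, 1, 1], "spin": 0}, {"hand": -0.2, "slide": [15, 0.5, 2], "spin": 0}, {"hand": -0.2, "slide": [15, 0, 2], "spin": 0}]}}

```text
time: 12.95
tool_pos: [0.4726, 0.0166, 0.1448]
tool_rot: [2.838, 1.474, 0.023]
contact_force: [0.1, 0.4, -0.5]
opening: 0.0366
```

Run:
```python
from h import *
go([.4705,.0187,.113],RY+np.pi/2)
P={n:vision.read_camera(n) for n in("scene",)}
o,M=tool();p=o["tool_pos"]; h=o["opening"]/2
X=[p]+[p+M@[0,s*h,c] for s in(-1,1) for c in(-.0095,.0095)]
crop(P["scene"],(220,110,320,210),6,"s13.png",X)
```

```text
toolx [ 0.0969  0.0022 -0.9953]
t 12.95 tcp [0.4726 0.0166 0.1448] slide [31.5 -3.5  4.2] spin -0.004 q6 1.1 F [ 0.1  0.4 -0.5] open 36.6
```

View pics/s13.png

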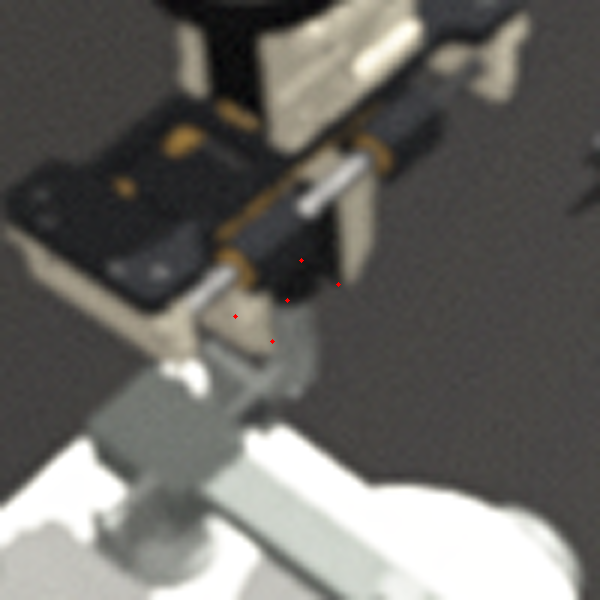

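Emit:
{"method": "send_rows", "body": {"motion": [{"hand": -0.2, "slide": [2, -3.5, 1], "spin": 0}, {"hand": -0.2, "slide": [10, 0, 1.5], "spin": 0}, {"hand": -0.2, "slide": [12, 0, 1.5], "spin": 0}, {"hand": -0.2, "slide": [5, 0, 0.5], "spin": 0}]}}

```text
time: 13.4
tool_pos: [0.4696, 0.0189, 0.1136]
tool_rot: [2.838, 1.474, 0.023]
contact_force: [-0.2, -0.4, -0.5]
opening: 0.0367
```

Run:
```python
from h import *
go([.4705,.0187,.113],RY+np.pi/2)
```

```text
toolx [ 0.0969  0.0022 -0.9953]
t 13.4 tcp [0.4696 0.0189 0.1136] slide [ 0.7  0.5 -0.7] spin -0.004 q6 1.1 F [-0.2 -0.4 -0.5] open 36.7
```

Close on the post.

Emit:
{"method": "send_rows", "body": {"motion": [{"hand": -0.5, "slide": [0, 0, 0], "spin": 0}, {"hand": -1, "slide": [0, 0, 0], "spin": 0}, {"hand": -1, "slide": [0, 0, 0], "spin": 0}, {"hand": -1, "slide": [0, 0, 0], "spin": 0}], "grip_force": 35}}

```text
time: 13.8
tool_pos: [0.4697, 0.0189, 0.1136]
tool_rot: [2.837, 1.474, 0.022]
contact_force: [0.9, -0.8, -5.5]
opening: 0.0235
```

Run:
```python
from h import *
go([.4705,.0187,.113],RY+np.pi/2)
P={n:vision.read_camera(n) for n in("scene",)}
crop(P["scene"],(220,110,320,210),6,"s14.png")
```

```text
toolx [ 0.0965  0.0021 -0.9953]
t 13.8 tcp [0.4697 0.0189 0.1136] slide [ 0.6  0.5 -0.7] spin -0.004 q6 1.1 F [ 0.9 -0.8 -5.5] open 23.5
```

View pics/s14.png

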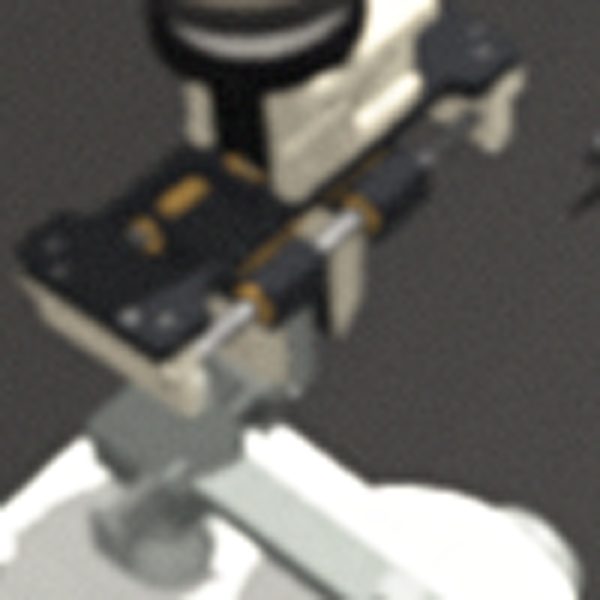

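Emit:
{"method": "send_rows", "body": {"motion": [{"hand": -1, "slide": [0, 0, 0], "spin": 0}]}}

```text
time: 13.95
tool_pos: [0.4697, 0.0189, 0.1135]
tool_rot: [2.837, 1.474, 0.022]
contact_force: [1.2, -1.2, -4.6]
opening: 0.0234
```

Run:
```python
from h import *
P=pickle.load(open("P0.pkl","rb"))
for n in P:
    W=cloud(P[n]); 
    off={"top":(0.4673,-0.0438),"scene":(0.4708,-0.0408)}[n]
    c,s=np.cos(RY),np.sin(RY); q=W[...,:2]-np.array(off); X=(c*q[...,0]+s*q[...,1])*1000; Y=(-s*q[...,0]+c*q[...,1])*1000; Z=W[...,2]*1000
    print(n)
    for y in range(14,68,4):
        row=[]
        for x in range(-2,40,5):
            m=(abs(X-x)<2.5)&(abs(Y-y)<2)&(Z>40)
            row.append(f"{np.median(Z[m]):.0f}/{m.sum()}" if m.any() else "-")
        print(y,row)
```

```text
scene
14 ['105/3', '106/4', '104/3', '108/3', '106/3', '106/4', '106/3', '106/2', '-']
18 ['107/3', '107/1', '106/2', '107/1', '107/2', '106/4', '103/2', '101/2', '-']
22 ['-', '-', '-', '102/1', '104/3', '100/3', '-', '-', '-']
26 ['-', '-', '-', '100/2', '102/3', '98/3', '95/2', '-', '-']
30 ['-', '-', '-', '101/2', '103/2', '100/6', '94/1', '-', '-']
34 ['87/4', '-', '100/1', '101/4', '101/3', '101/6', '94/1', '-', '-']
38 ['92/10', '100/9', '101/5', '103/4', '100/5', '81/9', '96/2', '-', '-']
42 ['103/2', '103/3', '100/1', '101/1', '103/3', '98/6', '-', '-', '-']
46 ['-', '-', '-', '154/2', '152/7', '125/8', '-', '-', '-']
50 ['-', '-', '154/1', '128/15', '118/16', '118/34', '153/4', '-', '-']
54 ['-', '-', '154/2', '155/3', '155/4', '126/21', '152/8', '-', '-']
58 ['-', '-', '154/2', '155/3', '155/4', '120/16', '154/6', '153/1', '-']
62 ['-', '151/1', '153/1', '156/3', '154/3', '117/17', '152/1', '-', '-']
66 ['-', '-', '154/2', '154/2', '154/3', '154/7', '155/2', '-', '-']
top
14 ['108/4', '106/4', '107/4', '109/3', '104/4', '106/2', '104/4', '107/3', '103/2']
18 ['106/4', '102
[... 186 characters left out ...]
'95/1', '-', '-']
30 ['70/3', '73/2', '74/4', '99/3', '103/4', '101/2', '-', '-', '-']
34 ['76/3', '74/3', '72/1', '101/4', '102/3', '98/3', '95/1', '-', '-']
38 ['102/3', '104/2', '101/3', '103/3', '101/3', '104/2', '-', '-', '-']
42 ['101/4', '99/3', '99/4', '103/5', '103/3', '102/2', '-', '-', '-']
46 ['-', '-', '-', '-', '128/4', '155/2', '-', '-', '-']
50 ['-', '-', '159/1', '154/4', '157/3', '154/3', '155/1', '-', '-']
54 ['-', '-', '155/3', '155/2', '155/4', '154/5', '155/3', '-', '-']
58 ['-', '-', '157/4', '156/4', '156/4', '153/3', '156/3', '-', '-']
62 ['-', '-', '156/4', '155/4', '155/2', '156/4', '154/4', '-', '-']
66 ['-', '-', '158/1', '154/5', '154/5', '156/4', '-', '-', '-']
```

Emit:
{"method": "send_rows", "body": {"motion": [{"hand": -0.2, "slide": [0, 0, 0], "spin": 0}, {"hand": -0.2, "slide": [0, 0, 0], "spin": 0}, {"hand": -0.2, "slide": [4, 0, 0], "spin": 0}, {"hand": -0.2, "slide": [3.5, 0, 0], "spin": 0}, {"hand": -0.2, "slide": [0, 0, 0], "spin": 0}]}}

```text
time: 14.45
tool_pos: [0.4714, 0.0189, 0.1067]
tool_rot: [2.834, 1.471, 0.019]
contact_force: [0.3, -0.5, 0.3]
opening: 0.037
```

Emit:
{"method": "send_rows", "body": {"motion": [{"hand": -0.6, "slide": [0, 0, 0], "spin": 0}, {"hand": -1, "slide": [0, 0, 0], "spin": 0}, {"hand": -1, "slide": [0, 0, 0], "spin": 0}, {"hand": -1, "slide": [0, 0, 0], "spin": 0}, {"hand": -1, "slide": [0, 0, 0], "spin": 0}]}}

```text
time: 14.95
tool_pos: [0.4713, 0.0192, 0.1066]
tool_rot: [2.839, 1.472, 0.023]
contact_force: [0.5, 0.2, -0.2]
opening: 0.022
```

Emit:
{"method": "send_rows", "body": {"motion": [{"hand": -1, "slide": [0, 0, 0], "spin": 0}]}}

```text
time: 15.05
tool_pos: [0.4713, 0.0192, 0.1066]
tool_rot: [2.839, 1.472, 0.024]
contact_force: [-0.2, 1.0, -1.6]
opening: 0.0222
```

Run:
```python
from h import *
go([.4705,.0187,.113],RY+np.pi/2)
P={n:vision.read_camera(n) for n in("scene",)}
pickle.dump(P,open("P6.pkl","wb"))
o,M=tool();p=o["tool_pos"]; h=o["opening"]/2
X=[p]+[p+M@[0,s*h,c] for s in(-1,1) for c in(-.0095,.0095)]+[rig(.018,.058,.156),rig(.018,.058,.107)]
crop(P["scene"],(235,135,300,200),9,"s15.png",X)
W=cloud(P["scene"]); d=(W-p)@M*1000
for v in range(160,196,2):
    print(v,[(u,*map(int,d[v,u].round(0))) for u in range(252,284,2) if not np.isnan(d[v,u,0]) and d[v,u,0]<40])
```

```text
toolx [ 0.0991  0.0023 -0.9951]
t 15.05 tcp [0.4713 0.0192 0.1066] slide [-6.5  0.4  0.3] spin -0.004 q6 1.1 F [-0.2  1.  -1.6] open 22.2
160 [(252, -107, 68, -26), (254, -105, 64, -27), (256, -101, 59, -28), (258, -75, 41, -13), (260, -81, 42, -21), (262, -84, 41, -26), (264, -88, 41, -32), (266, -89, 39, -36), (268, -86, 34, -37), (270, -83, 30, -38), (272, -79, 24, -39), (274, -73, 18, -39), (276, -25, -15, -12), (278, -24, -19, -14), (280, -17, -26, -13)]
162 [(252, -108, 72, -30), (254, -107, 69, -33), (256, -66, 42, -7), (258, -68, 41, -13), (260, -73, 41, -19), (262, -80, 42, -27), (264, -84, 43, -33), (266, -85, 41, -37), (268, -82, 36, -39), (270, -77, 30, -39), (272, -71, 24, -38), (274, -20, -11, -9), (276, -23, -12, -14), (278, -19, -17, -15)]
164 [(252, -106, 75, -33), (254, -108, 74, -37), (256, -37, 30, 8), (258, -59, 40, -10), (260, -83, 51, -30), (262, -83, 49, -33), (264, -77, 42, -32), (266, -80, 42, -38), (268, -74, 36, -37), (270, -70, 30, -38), (272, -12, -8, -4), (274, -11, -12, -7), (276, -13, -13, -12), (278, -7, -20, -12)]
166 [(252, -108, 80, -37), (254, -1
[... 2046 characters left out ...]
52, 3, 69, -12), (254, 2, 67, -16), (256, 4, 63, -18), (258, 5, 60, -21), (260, 4, 57, -25), (262, 7, 53, -27), (264, 6, 50, -31), (266, 5, 48, -35), (268, 7, 44, -37)]
192 [(252, 11, 70, -11), (254, 7, 68, -17), (256, 5, 67, -22), (258, 3, 65, -26), (260, 4, 61, -29), (262, 6, 58, -31), (264, 4, 56, -36), (266, 5, 52, -39), (268, 7, 49, -41), (270, 7, 46, -45), (282, 36, 12, -50)]
194 [(252, 18, 70, -10), (254, 14, 69, -17), (256, 8, 69, -24), (258, 4, 68, -29), (260, 6, 65, -32), (262, 5, 62, -36), (264, 4, 60, -40), (266, 6, 56, -42), (268, 7, 53, -45), (270, 6, 50, -49), (272, 6, 47, -53), (274, 35, 29, -40), (276, 35, 26, -44), (278, 37, 22, -46), (280, 35, 21, -51), (282, 37, 16, -54)]
```

View pics/s15.png

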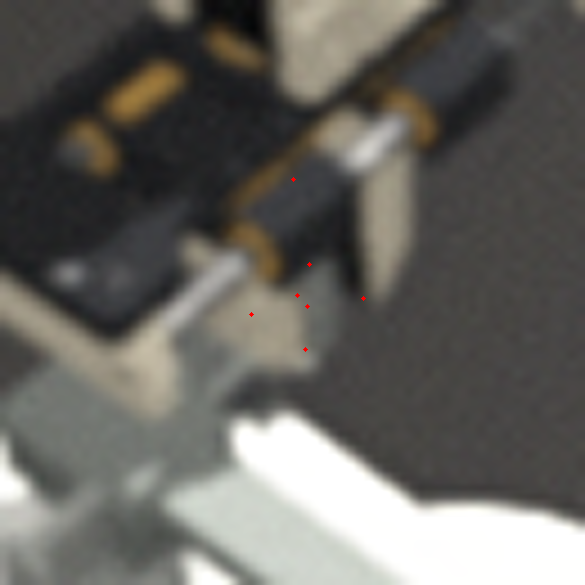

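Emit:
{"method": "send_rows", "body": {"motion": [{"hand": -1, "slide": [0, -3, 0], "spin": 0}, {"hand": -1, "slide": [0, -3, 0], "spin": 0}, {"hand": -1, "slide": [0, -3, 0], "spin": 0}], "grip_force": 45}}

```text
time: 15.4
tool_pos: [0.4691, 0.0258, 0.1065]
tool_rot: [2.801, 1.47, -0.015]
contact_force: [1.4, -6.4, -1.0]
opening: 0.0217
```

Run:
```python
from h import *
go([.4713-.326*.012,.0192+.9455*.012,.1066],RY+np.pi/2)
o=observe(); F=o["contact_force"]; print("F along rig y",-np.sin(RY)*F[0]+np.cos(RY)*F[1])
```

```text
toolx [ 0.1007 -0.0015 -0.9949]
t 15.4 tcp [0.4691 0.0258 0.1065] slide [-0.3 -5.1  0.1] spin -0.004 q6 1.12 F [ 1.4 -6.4 -1. ] open 21.7
F along rig y -6.4862164641162465
```

Emit:
{"method": "send_rows", "body": {"motion": [{"hand": -1, "slide": [0, -3.5, 0], "spin": 0}, {"hand": -1, "slide": [0, -3, 0], "spin": 0}, {"hand": -1, "slide": [0, 0, 0], "spin": 0}]}}

```text
time: 15.7
tool_pos: [0.4678, 0.0295, 0.1066]
tool_rot: [2.75, 1.468, -0.064]
contact_force: [1.4, -7.5, -3.1]
opening: 0.0218
```

Run:
```python
from h import *
go([.4713-.326*.013,.0192+.9455*.013,.1066],RY+np.pi/2)
o=observe(); F=o["contact_force"]; print("F along rig y",-np.sin(RY)*F[0]+np.cos(RY)*F[1])
```

```text
toolx [ 0.1027 -0.0066 -0.9947]
t 15.7 tcp [0.4678 0.0295 0.1066] slide [-0.1 -2.1  0.1] spin -0.003 q6 1.14 F [ 1.4 -7.5 -3.1] open 21.8
F along rig y -7.549559574773417
```

Emit:
{"method": "send_rows", "body": {"motion": [{"hand": -1, "slide": [0, -3, 0], "spin": 0}, {"hand": -1, "slide": [0, -1, 0], "spin": 0}]}}

```text
time: 15.9
tool_pos: [0.4672, 0.0312, 0.1065]
tool_rot: [2.715, 1.466, -0.099]
contact_force: [2.0, -9.3, -2.5]
opening: 0.0214
```

```bash
cat >> h.py <<'E'
def liftstat(thetas):
    # base TCP for latch shut, bar down
    b=np.array([.4713,.0192,.1066]); o,M=tool(); p=o["tool_pos"]
    c,s=np.cos(RY),np.sin(RY); ex=np.array([c,s,0]); ey=np.array([-s,c,0])
    d=p-b; F=o["contact_force"]
    print("rig dx,dy,dz mm",(d@ex*1000).round(1),(d@ey*1000).round(1),(d[2]*1000).round(1),"F rig",(F@ex).round(1),(F@ey).round(1),F[2].round(1),"open",round(o["opening"]*1e3,1),"toolx",M[:,0].round(3),"t",o["time"])
    for th in thetas:
        X=-222*np.cos(th)+53*np.sin(th)+222; Z=53*np.cos(th)+222*np.sin(th)-53
        tgt=b+ex*X/1e3+ey*.013+np.array([0,0,Z/1e3])
        print(th,"dx,dz",X.round(1),Z.round(1),"slide",(M.T@(tgt-p)*1000).round(1))
E
python3 - <<'E'
from h import *
liftstat([0,.05,.1,.2,.3,.34])
E
```

```text
rig dx,dy,dz mm 0.1 12.7 -0.1 F rig -1.2 -9.4 -2.5 open 21.4 toolx [ 0.104 -0.01  -0.995] t 15.9
0 dx,dz 0.0 0.0 slide [-0.1 -0.3  0.1]
0.05 dx,dz 2.9 11.0 slide [-10.8   0.2  -3.9]
0.1 dx,dz 6.4 21.9 slide [-21.2   0.6  -8.4]
0.2 dx,dz 15.0 43.0 slide [-41.5   1.5 -18.9]
0.3 dx,dz 25.6 63.2 slide [-60.5   2.3 -31.4]
0.34 dx,dz 30.4 71.0 slide [-67.8   2.6 -36.9]
```

Emit:
{"method": "send_rows", "body": {"motion": [{"hand": -1, "slide": [-5, -0.5, -1.8], "spin": 0}, {"hand": -1, "slide": [-5, -0.5, -2], "spin": 0}, {"hand": -1, "slide": [-5, -0.5, -2], "spin": 0}]}}

```text
time: 16.2
tool_pos: [0.471, 0.0317, 0.1211]
tool_rot: [2.665, 1.466, -0.15]
contact_force: [3.5, -8.3, -5.4]
opening: 0.022
```

Run:
```python
from h import *
P={n:vision.read_camera(n) for n in("scene",)}
liftstat([.06,.1,.15,.2,.3,.34])
crop(P["scene"],(220,120,320,220),6,"s16.png")
```

```text
rig dx,dy,dz mm 4.1 11.7 15.2 F rig -1.8 -9.4 -3.2 open 21.7 toolx [ 0.104 -0.016 -0.994] t 16.25
0.06 dx,dz 3.6 13.2 slide [ 1.9 -1.4  0.7]
0.1 dx,dz 6.4 21.9 slide [-6.5 -0.9 -2.9]
0.15 dx,dz 10.4 32.6 slide [-16.8  -0.5  -7.9]
0.2 dx,dz 15.0 43.0 slide [-26.7   0.  -13.4]
0.3 dx,dz 25.6 63.2 slide [-45.8   0.9 -25.9]
0.34 dx,dz 30.4 71.0 slide [-53.1   1.3 -31.4]
```

View pics/s16.png

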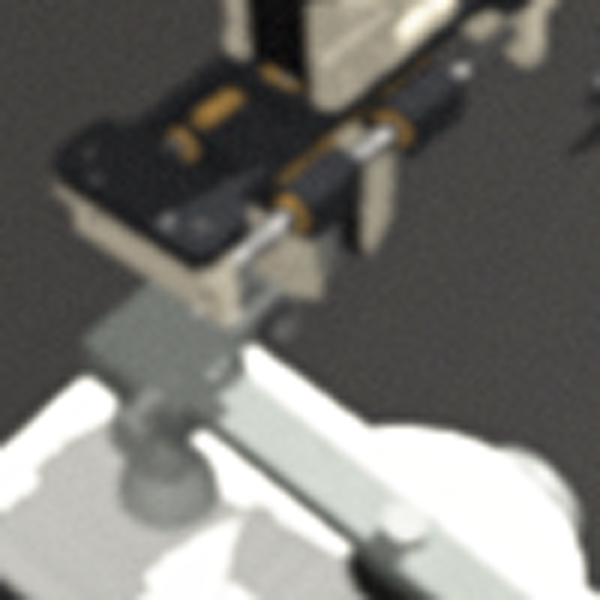

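Emit:
{"method": "send_rows", "body": {"motion": [{"hand": -1, "slide": [-5, -1, -2.3], "spin": 0}, {"hand": -1, "slide": [-7, -0.6, -3.4], "spin": 0}, {"hand": -1, "slide": [-7, -0.6, -3.7], "spin": 0}, {"hand": -1, "slide": [-7, -0.6, -4], "spin": 0}]}}

```text
time: 16.65
tool_pos: [0.4798, 0.0348, 0.1471]
tool_rot: [2.583, 1.468, -0.231]
contact_force: [2.9, -7.6, -5.7]
opening: 0.0217
```

Run:
```python
from h import *
P={n:vision.read_camera(n) for n in("scene",)}
liftstat([.15,.2,.25,.3,.34,.36])
crop(P["scene"],(220,120,320,220),6,"s17.png")
```

```text
rig dx,dy,dz mm 13.8 11.7 41.6 F rig -3.7 -8.5 -2.4 open 21.5 toolx [ 0.102 -0.024 -0.995] t 16.7
0.15 dx,dz 10.4 32.6 slide [ 8.6 -1.7  4.2]
0.2 dx,dz 15.0 43.0 slide [-1.4 -1.2 -1.2]
0.25 dx,dz 20.0 53.3 slide [-11.2  -0.7  -7.2]
0.3 dx,dz 25.6 63.2 slide [-20.6  -0.1 -13.6]
0.34 dx,dz 30.4 71.0 slide [-27.9   0.3 -19.1]
0.36 dx,dz 32.9 74.8 slide [-31.4   0.5 -21.9]
```

View pics/s17.png

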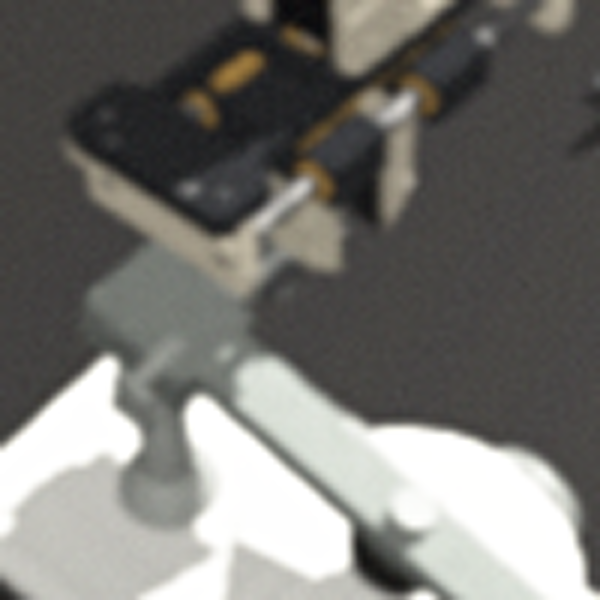

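Emit:
{"method": "send_rows", "body": {"motion": [{"hand": -1, "slide": [-7, -0.6, -4.5], "spin": 0}, {"hand": -1, "slide": [-7, -0.6, -4.7], "spin": 0}, {"hand": -1, "slide": [-7, -0.6, -4.8], "spin": 0}, {"hand": -1, "slide": [-6, -0.6, -4.2], "spin": 0}]}}

```text
time: 17.1
tool_pos: [0.4929, 0.0388, 0.1741]
tool_rot: [2.477, 1.47, -0.337]
contact_force: [3.9, -7.9, -8.7]
opening: 0.0216
```

Run:
```python
from h import *
liftstat([.3,.34,.36,.38])
```

```text
rig dx,dy,dz mm 26.8 11.5 67.5 F rig 1.1 -8.8 -8.7 open 21.6 toolx [ 0.095 -0.033 -0.995] t 17.1
0.3 dx,dz 25.6 63.2 slide [ 4.  -1.7  1.5]
0.34 dx,dz 30.4 71.0 slide [-3.3 -1.3 -3.9]
0.36 dx,dz 32.9 74.8 slide [-6.9 -1.1 -6.7]
0.38 dx,dz 35.5 78.6 slide [-10.4  -0.8  -9.6]
```

Emit:
{"method": "send_rows", "body": {"motion": [{"hand": -1, "slide": [-5, -0.6, -5], "spin": 0}, {"hand": -1, "slide": [-4, -0.6, -3.5], "spin": 0}, {"hand": -1, "slide": [0, -0.3, 0], "spin": 0}]}}

```text
time: 17.4
tool_pos: [0.4982, 0.0391, 0.1822]
tool_rot: [2.374, 1.473, -0.44]
contact_force: [3.4, -7.3, -7.3]
opening: 0.0212
```

Run:
```python
from h import *
P={n:vision.read_camera(n) for n in("scene","top")}
pickle.dump(P,open("P7.pkl","wb"))
liftstat([.34,.36,.38])
crop(P["scene"],(210,110,330,230),5,"s18.png")
crop(P["scene"],(320,90,400,170),7,"s19.png")
cv2.imwrite("pics/s20.png",P["scene"]["pixels"])
W=cloud(P["scene"]); off=(0.4708,-0.0408); c,s=np.cos(RY),np.sin(RY); q=W[...,:2]-np.array(off)
X=(c*q[...,0]+s*q[...,1])*1000; Y=(-s*q[...,0]+c*q[...,1])*1000; Z=W[...,2]*1000
for x in range(-20,250,15):
    m=(abs(X-x)<4)&(abs(Y)<9)&(Z>60); print(x,m.sum(),np.median(Z[m]).round(1) if m.any() else "-",end="; ")
m=(X>60)&(X<220)&(abs(Y)<10)&(Z>98)&(abs(X-125)>20)
A=np.polyfit(X[m],Z[m],1); r=Z[m]-np.polyval(A,X[m]); k=abs(r)<4; A=np.polyfit(X[m][k],Z[m][k],1); print("\nslope",A,np.arctan(-A[0]),m.sum())
```

```text
rig dx,dy,dz mm 31.5 10.2 75.1 F rig -1.6 -8.6 -7.1 open 21.1 toolx [ 0.088 -0.042 -0.995] t 17.5
0.34 dx,dz 30.4 71.0 slide [ 3.8 -3.1  1.4]
0.36 dx,dz 32.9 74.8 slide [ 0.2 -2.9 -1.4]
0.38 dx,dz 35.5 78.6 slide [-3.4 -2.6 -4.2]
-20 0 -; -5 2 142.2; 10 86 192.4; 25 56 190.9; 40 58 185.7; 55 64 179.8; 70 85 172.2; 85 80 165.9; 100 45 159.5; 115 41 153.8; 130 47 79.5; 145 67 141.8; 160 58 135.2; 175 51 131.2; 190 53 123.8; 205 31 119.5; 220 30 114.2; 235 31 109.0; 
slope [ -0.54555889 228.46357332] 0.49942713495918634 644
```

View pics/s18.png

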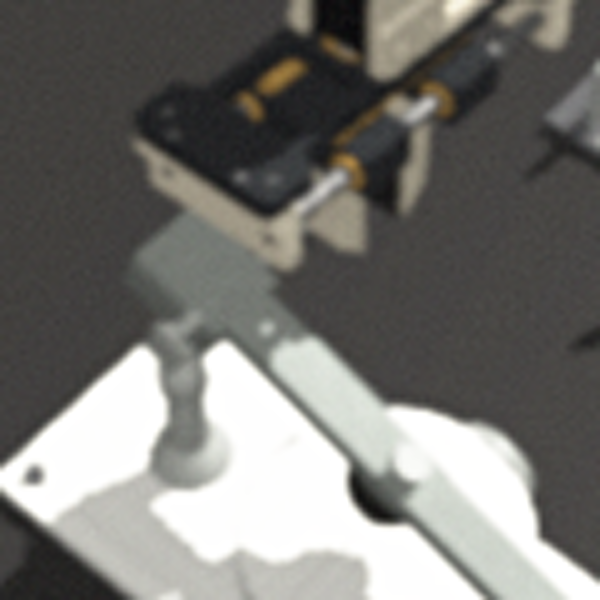

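View pics/s19.png

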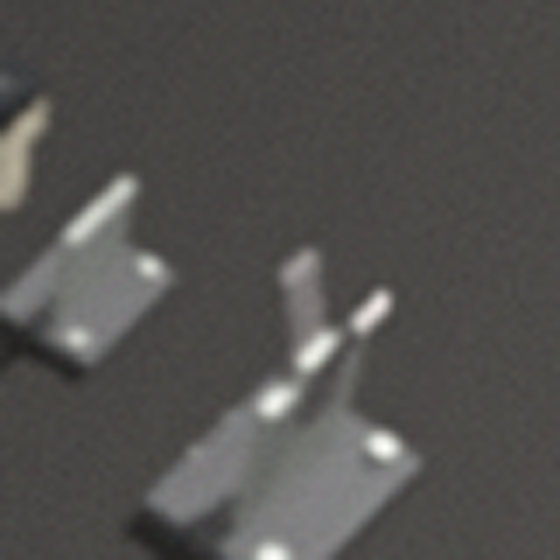

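View pics/s20.png

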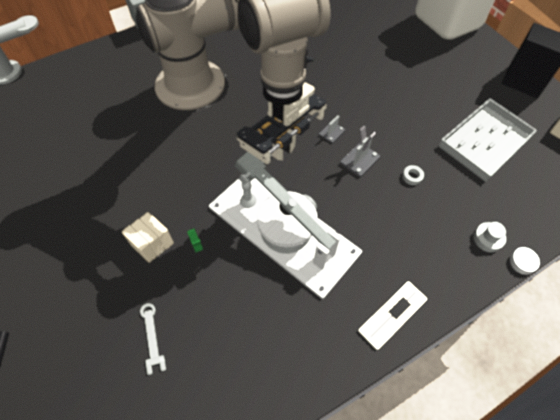

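Run:
```python
from h import *
liftstat([])
for i in range(16): P=vision.read_camera("scene")
liftstat([])
W=cloud(P); off=(0.4708,-0.0408); c,s=np.cos(RY),np.sin(RY); q=W[...,:2]-np.array(off)
X=(c*q[...,0]+s*q[...,1])*1000; Y=(-s*q[...,0]+c*q[...,1])*1000; Z=W[...,2]*1000
for x in (10,40,70,190,220):
    m=(abs(X-x)<4)&(abs(Y)<9)&(Z>95); print(x,np.median(Z[m]).round(1),end="; ")
```

```text
rig dx,dy,dz mm 31.5 10.2 75.1 F rig -1.6 -8.6 -7.1 open 21.1 toolx [ 0.088 -0.042 -0.995] t 17.5
rig dx,dy,dz mm 31.4 10.2 75.0 F rig 0.7 -8.4 -6.5 open 21.3 toolx [ 0.087 -0.042 -0.995] t 18.3
10 195.1; 40 184.7; 70 293.9; 190 125.6; 220 114.3;
```

Run:
```python
from h import *
P=pickle.load(open("P7.pkl","rb"))
W=cloud(P["scene"]); q=W[...,:2]-np.array([.5015,.2805]); c,s=np.cos(SY),np.sin(SY)
X=(c*q[...,0]+s*q[...,1])*1000; Y=(-s*q[...,0]+c*q[...,1])*1000; Z=W[...,2]*1000
for v in range(122,156,2):
    print(v,[(u,int(X[v,u]),int(Y[v,u]),int(Z[v,u])) for u in range(354,378,2) if Z[v,u]>20])
for t in("clip",):
    for n in P:
        try: print(n,[(d["uv"],round(d["conf"],2)) for d in vision.search_frame(P[n],t)])
        except Exception as e: print(e)
```

```text
122 []
124 []
126 [(364, -15, 5, 122)]
128 [(360, -18, -6, 121), (362, -16, -1, 119), (364, -12, 2, 119)]
130 [(360, -15, -10, 120), (362, -12, -5, 118), (364, -11, 2, 113)]
132 [(360, -13, -11, 115), (362, -11, -4, 111), (364, -11, 5, 103), (374, 13, 7, 122)]
134 [(360, -13, -9, 107), (362, -9, -6, 107), (364, -7, 0, 103), (372, 14, -2, 123), (374, 17, 1, 122)]
136 [(360, -11, -10, 101), (362, -8, -6, 100), (364, -6, 1, 95), (370, 14, -10, 122), (372, 18, -7, 123)]
138 [(360, -10, -9, 94), (362, -5, -8, 96), (364, -3, -1, 92), (366, -2, 7, 85), (368, 10, -9, 111), (370, 15, -8, 114)]
140 [(362, -3, -9, 91), (364, 0, -5, 90), (366, 7, -11, 102), (368, 11, -9, 104), (370, 2, 23, 67)]
142 [(360, -7, -9, 81), (362, -1, -10, 85), (364, 3, -9, 89), (366, 8, -9, 94), (368, 6, 5, 79), (370, 2, 27, 55)]
144 [(360, -5, -10, 75), (362, 0, -11, 81), (364, 4, -9, 83), (366, 7, -4, 81), (368, 6, 9, 67)]
146 [(360, 0, -18, 79), (362, 2, -13, 76), (364, 6, -11, 78), (366, 7, 0, 69), (368, 2, 21, 46)]
148 [(358, 0, -28, 80), (360, 2, -21, 75), (362, 1, -7, 62), (364, 7, -9, 69), (366, 1, 16, 40), (368, 3, 24, 34)]
150 [(356, -2, -31, 73), (358, 2, -30, 76), (360, 1, -17, 63), (362, 2, -7, 55), (364, 2, 5, 43), (366, 1, 18, 30)]
152 [(356, -1, -29, 63), (358, 2, -27, 64), (360, 1, -13, 50), (362, 2, -3, 43), (364, 2, 9, 31)]
154 [(356, 0, -28, 55), (358, 2, -24, 54), (360, 1, -11, 41), (362, 1, 0, 29)]
only the last four pictures can be asked about
only the last four pictures can be asked about
```

Run:
```python
from cell import job, observe
print(job.hand_in()); o=observe(); print(o["time"],o["tool_pos"],o["opening"])
```

```text
the job is handed in; nothing more can be done
None
the job is handed in; nothing more can be done
```

I moved the clip from the latch's tail to the upright plate of the larger stand and let go of it. I then pulled the latch post about 13 mm sideways, raised the bar, and handed the job in while still holding it up at about 18.5 s.

**Last checks before handing in:**
- **Clip:** the scene camera's depth shows it closed and upright on the plate. Its wings stand evenly about 17 mm either side of the plate, at about 122 mm, and its pivot is at about 85 mm.
- **Bar:** it slopes about 0.375 rad, which puts the nose about 85 mm up. The tool pose, bar height, force and finger opening stayed steady over a 0.8 s hold.
- **Bystanders:** the blocks, collar, spanner and green look-alike appear where they were at the start. I judged this by eye from the camera picture, not by measurement.

**What did not go as planned:**
- **Grip on the post:** the fingers stopped at 21–23 mm instead of the post's 14 mm, most likely on the post's 25 mm head rather than the shaft. This did not improve when I lowered the gripper about 7 mm. I carried on with 45 N of grip, and it held without slipping.
- **Tool tilt:** the tool drifted up to about 0.1 rad off vertical over the moves. I corrected the positions for this.
- **Camera offset:** the two cameras disagreed by about 4 mm, so I used their mean for the rig and stand positions and leaned on the scene camera, which matched the fingertips best, when lining up on the post.

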